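# Mount a forming template on the sloped rest and dial in its code

### The job

Set up the pottery forming station: take the template with the round end by its wooden grip, press the large end of its keyhole over the stud head on the sloped rest until the plate lies flat on the rest, then slide it down the slope until the stud is fully home at the narrow end of the slot, and let go. After that set the template's code on the control box, first the large dial to three dots and then the small dial to two dots. Leave the template with the stepped end, the cup and the bowl where they are.

Things in the scene. Friction and masses are not known exactly. Their poses are not given: they have to be found in the camera images.
- round_template_grip (a point): Centre of the wooden grip of the template to mount, 28.5 mm above the plate's underside. Grip: 16 mm thick (x), 50 mm wide (y), 45 mm tall, on top of a flat aluminium plate 170 x 110 x 6 mm (0.25-0.4 kg in all), 20 mm from the plate's middle towards its round end (half circle, radius 55 mm). x: along the plate to its square keyhole end, z: up, out of the grip side.
- round_template_hole (a point): Centre of the keyhole's large end (octagon 32 mm across flats) on the underside of the round-ended template, 48 mm from the grip's centre along x. Same axes as the grip.
- round_template_home (a point): Where the stud's axis stands when fully home in the keyhole's narrow end, on the underside of the round-ended template: 30 mm farther along x than the large end's centre. The slot is 13 mm wide and leads from the large end towards the square end of the plate. Same axes.
- step_template_grip (a point): Centre of the grip of the other template, to be left alone: same plate, keyhole and grip, but the end away from the keyhole is stepped (a 50 mm wide straight tongue) instead of round.
- stud (a point): Foot of the mushroom stud on the face of the fixed grey steel rest, 130 mm above the table. Face: 170 mm wide, slopes 35 degrees from level, low edge to the robot, reaching 70 mm above and 160 mm below the stud. Stud: neck 9 mm across, 9 mm long; head 24 mm across, 6 mm high, chamfered. x: up the slope, y: level, z: out of the face, along the stud.
- dial_large (a joint): Angle of the large dial (rad), growing clockwise seen from above: 0 = pointing at one dot, 0.785 two, 1.571 three, 2.356 four dots (marks on the box's top round the dial's far half, 45 degrees apart); stops at 0 and 2.356. Friction 0.06 N m, stays where left. The bar's pointer end has a white line. 
- dial_large_grip (a point): Middle of the large dial's finger bar, on the dial's upright axis, 23 mm above the box's top. Dial: black disc 70 mm across, 8 mm thick, on it a bar 16 mm thick, 62 mm long, 30 mm tall (top 38 mm above the box). x along the bar to its pointer end, z up. Left half (seen from the robot) of the control box, a fixed white box 130 x 260 x 60 mm.
- dial_small (a joint): Angle of the small dial (rad), growing clockwise seen from above: 0 = pointing at one dot, 0.785 two, 1.571 three, 2.356 four dots (marks on the box's top round the dial's far half, 45 degrees apart); stops at 0 and 2.356. Friction 0.06 N m, stays where left. The bar's pointer end has a white line. 
- dial_small_grip (a point): Middle of the small dial's finger bar, on the dial's upright axis, 23 mm above the box's top. Dial: black disc 56 mm across, 8 mm thick, on it a bar 16 mm thick, 48 mm long, 30 mm tall (top 38 mm above the box). x along the bar to its pointer end, z up. Right half of the control box, 130 mm from the large dial.
- cup: A bystander: terracotta cup, 72 mm across, 85 mm tall; origin at the centre of its foot.
- bowl: A bystander: white bowl, 120 mm across, 50 mm tall; origin at the centre of its foot.

How it is judged:
On the way, in this order (a step that is already met when the one before it is completed fails the run):
1. the large end of the round-ended template's keyhole is pressed over the stud head and the plate lies flat on the rest (x of round_template_hole in the frame of stud between -0.009 and 0.009 m and y of round_template_hole in the frame of stud between -0.009 and 0.009 m and z of round_template_hole in the frame of stud between -0.003 and 0.003 m and angle between the z axis of round_template_hole and the z axis of stud, either way round below 0.09 rad), for 0.04 s.
2. the round-ended template is slid down until the stud is home in the narrow end (x of round_template_home in the frame of stud between -0.006 and 0.006 m and y of round_template_home in the frame of stud between -0.006 and 0.006 m and z of round_template_home in the frame of stud between -0.003 and 0.003 m and angle between the z axis of round_template_home and the z axis of stud, either way round below 0.09 rad and angle between the x axis of round_template_home and the x axis of stud, either way round below 0.3 rad), for 0.2 s.
3. the large dial is set to three dots, the template still home (all of step 2 and value of joint dial_large between 1.401 and 1.741 rad), for 0.2 s.
4. the small dial is set to two dots, the large one still at three (all of step 3 and value of joint dial_small between 0.615 and 0.955 rad), for 0.2 s.
At the end, for the whole second after the job is handed in: Round template at rest on the stud: plate flat on the rest (3 mm, 0.09 rad), slot end within 6 mm of the stud, length within 0.3 rad of the slope line; large dial at three dots, small at two (each 0.17 rad); stepped template within 30 mm of its start (all of step 4 and linear speed of round_template below 0.02 m/s and distance of step_template_grip from where it was at the start of the episode below 0.03 m); the robot touches nothing.
It fails at once if the stepped template is shifted by more than 30 mm (distance of step_template_grip from where it was at the start of the episode above 0.03 m).
It fails at once if the cup or the bowl is shifted by more than 40 mm (distance of any of cup, bowl from where it was at the start of the episode above 0.04 m).
It also fails if it takes over 72 s, if anything falls off the work surface, if the arm or the gripper's body presses on something with over 40 N, if the wrist force passes 120 N, or if a joint passes its speed limit or range.

### The arm

A 7-joint arm with a two-finger parallel gripper is mounted at the origin on the work surface. World frame = base frame: x ahead of the robot, y to its left, z up, the work surface at z = 0. Lengths are in m, angles in rad, forces in N, time in s.
With the tool pointing down it reaches from about 0.4 to 0.85 m from the base axis. Payload 4.5 kg.
Tool frame: the origin (TCP) lies on the centre line of the jaws, within the pads' length; the fingertips stand r.tcp_to_tips ahead of it and the grasp point (between the pads) lies 11 mm behind it (r.tcp_to_tips is the distance from the TCP to the fingertips, in m); y points along the fingers, x is the direction in which the jaws open and shut, and the axes are right-handed (so a half turn about y gives the same grasp; the last joint's range is limited). The gripper opens to 88 mm and grips with 3 to 60 N. Pads are 18 mm wide; open, the fingers measure 123 mm over their backs; the gripper's body (75 mm by 187 mm) begins 45 mm behind the grasp point.
Start: joints at [1.336, 0.689, -0.195, 1.565, 0.157, 0.902, -0.215], TCP at [0.166, -0.603, 0.247] pointing down, gripper open.
Joint ranges: [-3.01, 3.01], [-0.46, 2.08], [-1.47, 1.51], [0.13, 2.56], [-1, 4.14], [0.04, 2.09], [-2.66, 2.66]. Speed limits (rad/s): [2.57, 2.57, 3.14, 3.14, 3.14, 3.14, 3.14].

### API

Orientations are given as a unit quaternion [x, y, z, w].
In Python, from plant import r gives the robot as it stands. The module is installed in compiled form; this text tells all that it offers.
- The arm moves only by the shell command python3 -m inch 'ROWS' [OPENING] [FORCE]. ROWS is text: rows parted by semicolons, each of 4 numbers parted by spaces: the shift along the tool's x, y, z in mm, then the turn about the tool's y in degrees. In form: x y z spin; .... A call has 1 to 10 rows; each row is the pose to reach, as a shift and turn from the pose commanded when the call began, along the tool's axes at that moment; what a row does not reach only later rows make up. A row lasts 1/10 s, in which the tool goes at most 50 mm and 8.59 degrees, less where a joint would pass 70% of its speed; a pose out of reach is approached as far as the arm can. A call with a gripper value outside its range is refused whole. OPENING is the gripper command: -1 is shut, 1 is fully open, values between are in proportion, set as the call begins (- or left out, the last holds). The fingers move at their own pace and stop on an object; FORCE is the grip in N (left out, the last holds). Time passes only in rows, so rows that repeat a pose let the fingers close. It gives the time, the measured TCP pose, the force and the opening at its end, in the units of the state.
- r.get_state(): the state, without advancing time (a new reading comes with each control period).
- r.snapshot(name): name is "scene" or "top" or "wrist"; returns a dict with "frame" (400x640x3 uint8, red, green, blue), "intrinsics" (3x3 intrinsics, pixels), "R" (3x3) and "t" (3): a world point X has camera coordinates R X + t. Camera axes: x right, y down, z forward; pixel columns grow to the right and rows downward; lengths in m; the calibration is good to about 2 mm. A picture is of the moment at which its call begins. There is no depth.
- r.finish_job(): hands the job in, once; it reports no verdict.
Trained networks look in the newest picture that a camera, given by its name, has taken for a name from the list of things; names that differ only in an ending like _2 or _b are one class to them, and where a whole thing is asked for, a point or a joint stands for the part that bears it (a point fixed in the world has none). Each returns a list of dicts, best first, with "p" (0 to 1); they miss things now and then, are a little off and sometimes report something else, mostly with a low value. They report only what shows in the picture. A call takes as long as a camera call.
- r.trace(camera, name): "region" (400x640 bool, what is visible of it) and "centre" ([row, column] in pixels, amid what is visible of it).
- r.tip_of(camera, name): "centre" ([row, column] in pixels: a listed point, or the origin of a listed thing).
The state is a dict: "clock": time; "q": joint angles; "qd": joint speeds; "joint_torque": joint torques, N m; "tool_pos": TCP position; "eef_rot": TCP orientation; "contact_force": force on the tool from outside, world axes, zero at the start; "moment": the same for the moment, N m; "opening": opening from 0.0 (shut) to 1.0 (fully open).
Only numpy, scipy, OpenCV 4.12 (cv2) and the standard library are available. Lean on these libraries where they do the work, as an engineer would, in place of code of your own. Each camera call takes 0.05 s, during which the arm holds its last target.

## Working session

There is one attempt and no reset: what is moved stays moved. The work goes in short steps, Python scripts to look and compute and a shell command to move; the robot and the scene stay as the last step left them, time stands still between calls to the robot, and variables do not carry over. Pictures are saved under pics/ and viewed, and the job is handed in when it is done.

```bash
mkdir -p pics; ls; python3 - <<'E'
from plant import r
import cv2
s=r.get_state();print({k:(v if not hasattr(v,'round') else v) for k,v in s.items()}); print(r.tcp_to_tips)
for n in ["scene","top","wrist"]:
    d=r.snapshot(n);cv2.imwrite(f"pics/{n}0.png",d["frame"][:,:,::-1])
    print(n,d["intrinsics"],d["R"],d["t"])
E
```

```text
pics
{'clock': 0.0, 'q': array([ 1.33577128,  0.68997037, -0.19451545,  1.56633685,  0.15727605,
        0.90248981, -0.21507498]), 'qd': array([ 0.00162148,  0.00039543,  0.00153947,  0.00076874, -0.00074312,
       -0.00135626, -0.00080473]), 'joint_torque': array([-1.25568549e-04, -5.27565408e+01, -1.26694411e+00, -1.53429991e+01,
       -5.26383449e-02,  6.50423506e-03,  1.51692475e-04]), 'tool_pos': array([ 0.16579636, -0.60197202,  0.24592046]), 'eef_rot': array([-0.56215766,  0.4289929 , -0.42792549,  0.56287089]), 'contact_force': array([-0.05878498,  0.20334544, -0.06344027]), 'moment': array([ 0.00907911, -0.05034203,  0.01310057]), 'opening': 0.9964298050774704}
0.008
scene [[494.98775914   0.         324.7142835 ]
 [  0.         494.98775914 208.50774434]
 [  0.           0.           1.        ]] [[ 0.39762283  0.91748476  0.01085362]
 [ 0.76833134 -0.32646954 -0.55053119]
 [-0.5015606   0.22724295 -0.83474404]] [-0.21374774 -0.31135722  1.6815936 ]
top [[456.24360181   0.         322.47125016]
 [  0.         456.24360181 207.60959324]
 [  0.           0.           1.        ]] [[-4.72631184e-02 -9.98882056e-01  9.14199589e-04]
 [-9.74669305e-01  4.59171374e-02 -2.18886643e-01]
 [ 2.18599963e-01 -1.12363076e-02 -9.75749866e-01]] [0.02412185 0.52593892 1.30288848]
wrist [[329.37013405   0.         321.56554627]
 [  0.         329.37013405 201.18974317]
 [  0.           0.           1.        ]] [[ 0.26579153 -0.96402897 -0.0017319 ]
 [-0.91765267 -0.25355486  0.30597959]
 [-0.29541232 -0.0797375  -0.9520365 ]] [-0.62419332 -0.04279592  0.39084624]
```

View pics/scene0.png

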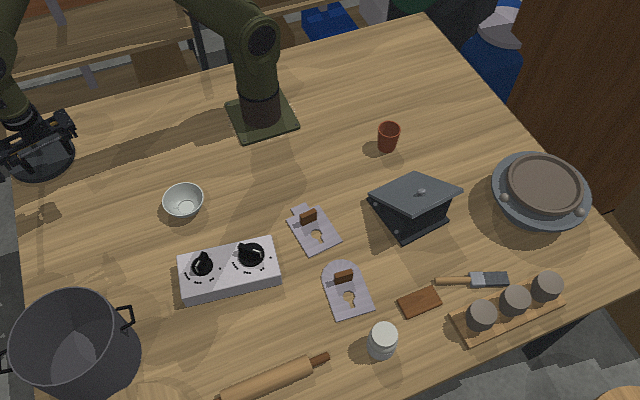

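View pics/top0.png

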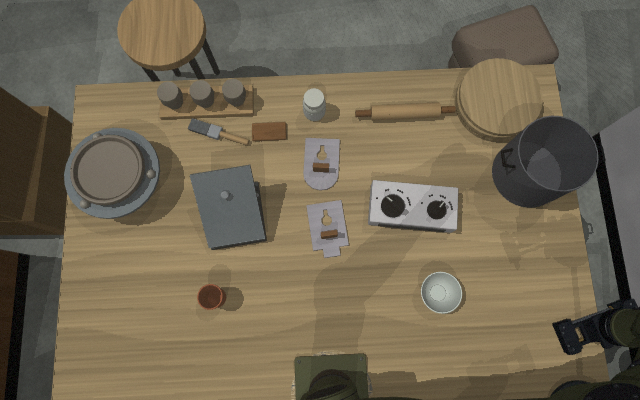

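View pics/wrist0.png

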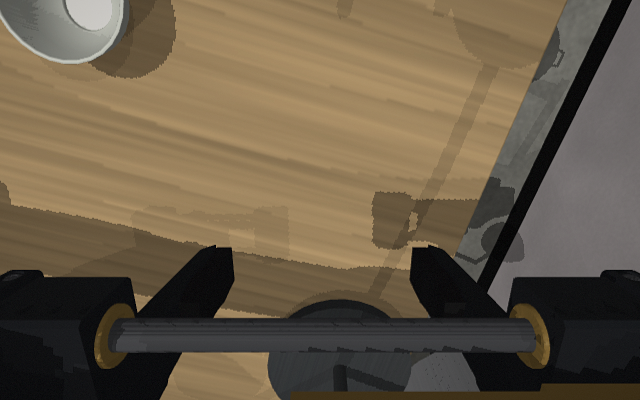

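The scene view shows the round-ended template at about (347,292), the stepped one at (315,230), the rest with its stud at (421,192) and the control box at (230,268). In the top view they are at (320,165), (328,230), (225,195) and (415,205). The tool frame has only spin, so the tilt has to come from pivoting in the pads. Next I'll detect the points.

```bash
cat > h.py <<'E'
from plant import r
import numpy as np, cv2
from scipy.spatial.transform import Rotation as Rot
def ray(d,rc):
    K=d["intrinsics"];v=np.linalg.solve(K,[rc[1],rc[0],1.]);R=d["R"]
    o=-R.T@d["t"];return o,R.T@v
def onz(d,rc,z):
    o,v=ray(d,rc);return o+v*(z-o[2])/v[2]
def tri(obs):
    A=np.zeros((3,3));b=np.zeros(3)
    rs=[]
    for d,rc in obs:
        o,v=ray(d,rc);v=v/np.linalg.norm(v);P=np.eye(3)-np.outer(v,v);A+=P;b+=P@o;rs.append((o,P))
    X=np.linalg.solve(A,b);return X,[np.linalg.norm(P@(X-o)) for o,P in rs]
def proj(d,X):
    c=d["R"]@np.asarray(X)+d["t"];p=d["intrinsics"]@(c/c[2]);return p[:2]
E
python3 - <<'E'
from h import *
np.set_printoptions(precision=4,suppress=True)
D={n:r.snapshot(n) for n in ["scene","top"]}
names="round_template_grip round_template_hole round_template_home step_template_grip stud dial_large_grip dial_small_grip cup bowl".split()
for n in names:
    obs=[]
    for c in D:
        L=r.tip_of(c,n)
        print(n,c,[(np.round(a["centre"],1).tolist(),round(a["p"],2)) for a in L[:3]])
        if L: obs.append((D[c],L[0]["centre"]))
    if len(obs)==2: print("   ",*tri(obs))
s=r.get_state();print(s["clock"],Rot.from_quat(s["eef_rot"]).as_matrix())
E
```

```text
round_template_grip scene [([273.7, 337.9], 0.97)]
round_template_grip top [([165.6, 321.9], 0.76)]
    [ 0.6591 -0.01    0.0483] [np.float64(0.004907862140752512), np.float64(0.004907862140752487)]
round_template_hole scene [([296.5, 349.6], 0.62)]
round_template_hole top [([153.9, 322.1], 0.69)]
    [ 0.7132 -0.0064  0.0085] [np.float64(0.0020841412263508914), np.float64(0.0020841412263509465)]
round_template_home scene [([309.4, 351.9], 0.75), ([148.8, 384.4], 0.59), ([252.6, 250.9], 0.35)]
round_template_home top [([149.1, 323.8], 0.63)]
    [ 0.7391 -0.0118 -0.0176] [np.float64(0.0035450652415291314), np.float64(0.0035450652415290737)]
step_template_grip scene [([215.9, 305.2], 0.7), ([311.1, 350.3], 0.6)]
step_template_grip top [([233.8, 331.1], 0.97)]
    [ 0.4497 -0.0231  0.0373] [np.float64(0.00020467979343316537), np.float64(0.00020467979343322763)]
stud scene [([194.4, 419.5], 0.95)]
stud top [([195.3, 225.5], 0.79), ([296.7, 217.6], 0.66)]
    [0.5601 0.2735 0.1247] [np.float64(0.0010559386660837738), np.float64(0.0010559386660839063)]
dial_large_grip scene [([252.9, 249.9], 0.73), ([275.5, 340.9], 0.42)]
dial_large_grip top [([204.7, 395.6], 0.84)]
    [ 0.522  -0.2132  0.0761] [np.float64(0.003216051548949757), np.float64(0.0032160515489496615)]
dial_small_grip scene [([259.7, 200.8], 0.74), ([295.7, 349.1], 0.53)]
dial_small_grip top [([206.6, 441.0], 0.86), ([296.5, 216.9], 0.15)]
    [ 0.5048 -0.3379  0.1012] [np.float64(0.004561661937448484), np.float64(0.0045616619374485474)]
cup scene [([143.9, 387.0], 0.83)]
cup top [([297.4, 218.2], 0.82)]
    [0.2815 0.3246 0.0132] [np.float64(0.005577800553067352), np.float64(0.00557780055306737)]
bowl scene [([206.6, 190.3], 0.56)]
bowl top [([293.0, 437.0], 0.74)]
    [ 0.2636 -0.3237  0.005 ] [np.float64(0.006068784212247725), np.float64(0.006068784212247665)]
1.15 [[ 0.2656  0.      0.9641]
 [-0.9641 -0.0001  0.2656]
 [ 0.0001 -1.      0.    ]]
```

```bash
python3 - <<'E'
import cv2
a=cv2.imread("pics/top0.png");b=cv2.imread("pics/scene0.png")
cv2.imwrite("pics/topz.png",cv2.resize(a[120:270,180:480],None,fx=2.6,fy=2.6,interpolation=cv2.INTER_CUBIC))
cv2.imwrite("pics/scz.png",cv2.resize(b[150:350,170:480],None,fx=2.5,fy=2.5,interpolation=cv2.INTER_CUBIC))
E
```

```text
(no output)
```

View pics/topz.png

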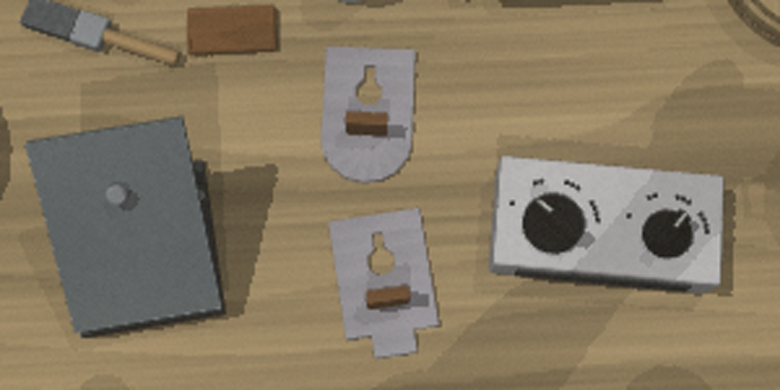

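View pics/scz.png

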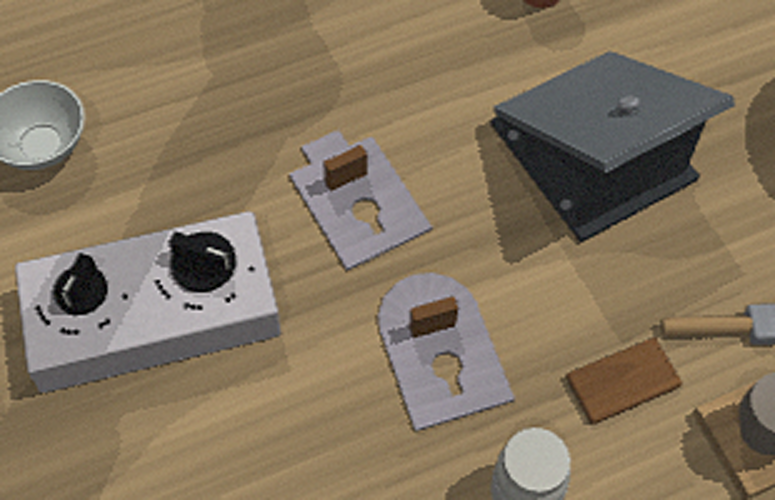

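```bash
cat > fit.py <<'E'
from h import *
from scipy.optimize import least_squares
np.set_printoptions(precision=4,suppress=True)
D={n:r.snapshot(n) for n in ["scene","top"]}
T=lambda u,v:("top",180+u/2.6,120+v/2.6)
S=lambda u,v:("scene",170+u/2.5,150+v/2.5)
a=np.deg2rad(35);c,s=np.cos(a),np.sin(a)
def fit(model,obs,x0):
    def f(p): return np.concatenate([(proj(D[cam],model(p,k))-[u,v]) for k,(cam,u,v) in obs])
    q=least_squares(f,x0,loss="soft_l1");return q.x,f(q.x).reshape(-1,2)
def rest(p,k):
    X,Y,yaw=p;l=np.array([k[0]*c-k[2]*s,k[1],k[0]*s+k[2]*c])
    return Rot.from_euler('z',yaw).apply(l)+[X,Y,0.130]
o=[((.07,.085,0),T(26,142)),((.07,-.085,0),T(183,117)),((-.16,-.085,0),T(222,311)),((-.16,.085,0),T(82,330)),
   ((.07,.085,0),S(735,101)),((.07,-.085,0),S(605,167)),((-.16,.085,0),S(612,52)),((-.16,-.085,0),S(495,110)),
   ((0,0,0),("top",225.5,195.3)),((0,0,0),("scene",419.5,194.4))]
print("rest",*fit(rest,o,[.56,.27,0]))
# template: origin grip centre, world flat
def tm(p,k):
    X,Y,yaw=p;return Rot.from_euler('z',yaw).apply(k)+[X,Y,.0285]
sq=.085+.020 # square end from grip
o=[((sq,.055,-.0225),T(326,47)),((sq,-.055,-.0225),T(417,51)),((sq,.055,-.0225),S(514,401)),((sq,-.055,-.0225),S(418,430)),
 ((0,0,0),("scene",337.9,273.7)),((0,0,0),("top",321.9,165.6)),((.048,0,-.0285),("scene",349.6,296.5)),((.048,0,-.0285),("top",322.1,153.9)),
 ((-.008,.025,.0225),T(347,112)),((-.008,-.025,.0225),T(388,113)),
]
print("round",*fit(tm,o,[.66,-.01,0]))
# box: centre x,y,yaw ; top z .06
def bx(p,k):
    X,Y,yaw=p;return Rot.from_euler('z',yaw).apply(k)+[X,Y,.06]
o=[((.065,.13,0),T(502,156)),((.065,-.13,0),T(723,176)),((-.065,-.13,0),T(719,284)),((-.065,.13,0),T(492,268)),
 ((.065,.13,0),S(280,314)),((.065,-.13,0),S(35,363)),((-.065,-.13,0),S(17,265)),((-.065,.13,0),S(252,212))]
print("box",*fit(bx,o,[.51,-.28,0]))
for cam in D: print(cam,[(n,proj(D[cam],bx(fit(bx,o,[.51,-.28,0])[0],k))) for n,k in [("L",(0,.065,.0)),("S",(0,-.065,.0))]])
E
python3 fit.py
```

```text
rest [0.5672 0.2736 0.1154] [[-0.3793 -0.6378]
 [-0.0081 -0.4766]
 [-0.1554 -1.8262]
 [-3.0494  0.04  ]
 [-1.0954 -1.4755]
 [-1.365  -1.1846]
 [-1.3942 -0.2599]
 [-1.3904 -1.0001]
 [-0.0567 -2.7539]
 [ 2.0302  0.7646]]
round [ 0.6646 -0.004  -0.0751] [[-0.1425 -1.2106]
 [-0.9065 -1.8412]
 [-0.0773 -0.6493]
 [-1.1116  0.8163]
 [ 4.4492  3.9594]
 [-0.4772  0.8107]
 [-1.4656  1.2903]
 [-0.2407  0.9008]
 [-0.2848  3.3555]
 [ 0.2723  3.4093]]
box [ 0.5241 -0.273  -0.1413] [[-1.3659 -0.7312]
 [-0.2043 -0.6034]
 [ 0.0488  0.2554]
 [-0.6085 -1.7354]
 [-0.4284 -1.244 ]
 [-2.9243  3.3677]
 [-1.1366 -1.4139]
 [ 0.4452 -1.9064]]
scene [('L', array([252.3403, 258.6825])), ('S', array([203.3603, 270.1313]))]
top [('L', array([391.885 , 202.0761])), ('S', array([435.4119, 206.066 ]))]
```

```bash
cat >> h.py <<'E'
def plan(target,zyaw,verbose=True):
    """mm along tool axes and spin deg so that TCP -> target and tool z heads to zyaw (rad)"""
    s=r.get_state();R=Rot.from_quat(s["eef_rot"]).as_matrix()
    d=R.T@(np.asarray(target)-s["tool_pos"])*1000
    cur=np.arctan2(R[1,2],R[0,2]);sp=-np.rad2deg((zyaw-cur+np.pi)%(2*np.pi)-np.pi)
    print("shift",np.round(d,1),"spin",round(sp,2),"| len",round(np.linalg.norm(d)),"t",round(s["clock"],2),"pos",s["tool_pos"].round(4),"yaw",round(cur,4),"F",s["contact_force"].round(1),"open",round(s["opening"],3))
def look(n,tag):
    d=r.snapshot(n);cv2.imwrite(f"pics/{tag}.png",d["frame"][:,:,::-1]);return d
E
python3 - <<'E'
from h import *
plan([.645,-.004,.22],-.075)
d=r.snapshot("wrist");s=r.get_state();R=Rot.from_quat(s["eef_rot"]).as_matrix()
print(R.T@(-d["R"].T@d["t"]-s["tool_pos"]),d["R"]@R)
E
```

```text
shift [-449.9   26.7  620.8] spin 19.7 | len 767 t 1.25 pos [ 0.166  -0.6026  0.2467] yaw 0.2688 F [-0.3  0.1 -0.2] open 0.999
[ 0.00016068 -0.1381279   0.07902243] [[ 9.99999978e-01  1.15357811e-04  1.77544689e-04]
 [ 2.04319296e-04 -3.05857080e-01 -9.52077415e-01]
 [-5.55262662e-05  9.52077430e-01 -3.05857097e-01]]
```

```bash
python3 -m inch '-27 2 38 2; -54 4 75 4; -81 6 112 6; -108 8 149 8; -135 10 186 10; -162 12 223 12; -189 14 260 14; -216 16 297 16; -243 18 334 18; -270 20 371 19.7' 1; python3 -c "
from h import *
plan([.645,-.004,.22],-.075)"
```

```text
clock: 2.3
tool_pos: [0.4532, -0.2422, 0.2269]
eef_rot: [0.48, -0.518, 0.519, -0.481]
contact_force: [0.3, -0.8, -0.9]
opening: 0.997
shift [-252.1    6.9  173.1] spin -0.08 | len 306 t 2.3 pos [ 0.4532 -0.2422  0.2269] yaw -0.0764 F [ 0.3 -0.8 -0.9] open 0.997
```

```bash
python3 -m inch '-35 1 25 0; -70 2 49 0; -106 3 73 0; -141 4 97 0; -176 5 121 0; -212 6 146 0; -245 7 169 0; -252 7 173 0; -252 7 173 0' 1; python3 - <<'E'
from h import *
d=look("wrist","w1")
for n in ["round_template_grip","round_template_hole","round_template_home"]:
    for a in r.tip_of("wrist",n)[:2]: print(n,np.round(a["centre"],1),round(a["p"],2),onz(d,a["centre"],.0285 if "grip" in n else 0).round(4))
plan([.645,-.004,.22],-.075)
E
```

```text
clock: 3.2
tool_pos: [0.6438, -0.0032, 0.2193]
eef_rot: [-0.482, 0.518, -0.517, 0.482]
contact_force: [-0.5, 0.4, -0.4]
opening: 0.999
round_template_grip [157.6 316.4] 0.64 [6.636e-01 5.000e-04 2.850e-02]
round_template_hole [106.4 318.5] 0.59 [ 0.712  -0.0049  0.    ]
round_template_home [ 77.8 318.7] 0.92 [ 0.7399 -0.0072  0.    ]
shift [-4.1 -0.2  2.2] spin -0.17 | len 5 t 3.4 pos [ 0.6425 -0.0079  0.2199] yaw -0.078 F [-0.3  0.4  0.6] open 1.001
```

View pics/w1.png

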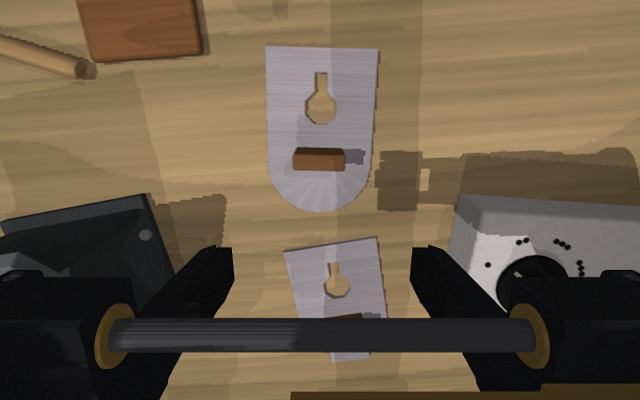

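The wrist view shows the plate centred near column 321: square end from (265,46) to (379,49), hole at (321,105), grip top near (319,155). I'll fit the pose.

```bash
cat > fw.py <<'E'
from h import *
from scipy.optimize import least_squares
np.set_printoptions(precision=4,suppress=True)
D={"wrist":r.snapshot("wrist")}
W=lambda u,v:("wrist",u,v)
def fit(model,obs,x0):
    def f(p): return np.concatenate([(proj(D[cam],model(p,k))-[u,v]) for k,(cam,u,v) in obs])
    q=least_squares(f,x0,loss="soft_l1");return q.x,f(q.x).reshape(-1,2)
def tm(p,k):
    X,Y,yaw=p;return Rot.from_euler('z',yaw).apply(k)+[X,Y,.0285]
sq=.105
o=[((sq,.055,-.0225),W(265,46)),((sq,-.055,-.0225),W(379,49)),((.048,0,-.0225),W(321,106)),((.078,0,-.0225),W(321,78)),
((-.008,.025,.0225),W(293,168)),((-.008,-.025,.0225),W(345,171)),((.008,.025,.0225),W(294,150)),((.008,-.025,.0225),W(345,152)),((-.120,0,-.0225+0),W(319,212))]
o[-1]=((-.065,0,-.0225),W(319,212))
print("round",*fit(tm,o,[.66,-.01,0]))
s=[r.get_state()["tool_pos"] for _ in range(3)];print(s)
plan([.6635,-.0015,.06],-.075)
E
python3 fw.py
```

```text
round [ 0.6619 -0.008  -0.1019] [[ 0.5528 -1.0791]
 [-0.6557 -1.0824]
 [-0.3238  1.1692]
 [ 0.3726 -2.0002]
 [-0.07    1.4547]
 [ 0.5471 -0.3213]
 [-1.1145  2.6565]
 [ 1.3396  1.9239]
 [-0.639  -1.211 ]]
[array([ 0.6426, -0.0077,  0.2199]), array([ 0.6426, -0.0077,  0.2199]), array([ 0.6426, -0.0077,  0.2199])]
shift [ -8.  159.9  20.4] spin -0.16 | len 161 t 3.45 pos [ 0.6426 -0.0077  0.2199] yaw -0.0779 F [-0.1 -0.2 -0.7] open 1.0
```

```bash
python3 -m inch '-1 20 19 1.4; -1 60 19 1.4; -1 100 19 1.4; -1 140 19 1.4; -1 170 19 1.4; -1 190 19 1.4; -1 196 19 1.4; -1 196 19 1.4' 1; python3 - <<'E'
from h import *
look("wrist","w2")
plan([.662,-.008,.0235],-.10)
E
```

```text
clock: 4.25
tool_pos: [0.6618, -0.0069, 0.0233]
eef_rot: [-0.475, 0.525, -0.524, 0.474]
contact_force: [0.4, 0.1, -0.1]
opening: 1.0
shift [ 1.4  0.9 -0.6] spin -0.02 | len 2 t 4.3 pos [ 0.6628 -0.0066  0.0244] yaw -0.1004 F [0.3 0.3 0.1] open 0.998
```

View pics/w2.png

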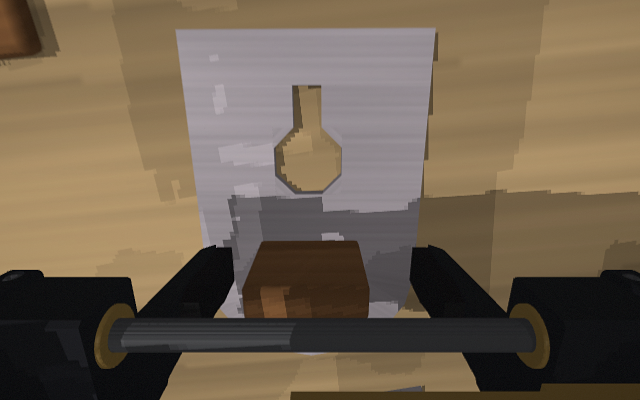

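The plate is yaw-aligned, but the grip is centred near column 306 against 322 for the jaws, which puts it about 6 mm to the left. I'll fit again.

```bash
sed -i '/^o=\[/,/^o\[-1\]/d' fw.py; sed -i "s/^print(\"round\"/o=[((.105,.055,-.0225),W(177,30)),((.105,-.055,-.0225),W(435,28)),((.048,0,-.0225),W(308,159)),((.078,0,-.0225),W(307,100)),((.008,.025,.0225),W(262,241)),((.008,-.025,.0225),W(358,241))]\n&/" fw.py; sed -i 's/^plan.*//' fw.py; echo 'plan([.662,-.002,.0235],-.1)' >> fw.py; python3 fw.py
```

```text
round [ 0.6649 -0.001  -0.0945] [[  0.2137  -1.1735]
 [ -0.4469  -0.8076]
 [  0.215    1.0889]
 [  0.0152  -5.5841]
 [-20.9371  43.3921]
 [ 12.2043  42.7348]]
[array([ 0.6633, -0.0064,  0.0251]), array([ 0.6633, -0.0064,  0.0251]), array([ 0.6633, -0.0064,  0.0251])]
shift [-4.3  1.6 -1.8] spin -0.01 | len 5 t 4.35 pos [ 0.6633 -0.0064  0.0251] yaw -0.1002 F [-0.2 -0.1 -0. ] open 1.001
```

```bash
python3 -m inch '-3 1 1 0; -6 1 2 0; -6 1 2 0' 1; python3 -m inch '0 0 0 0; 0 0 0 0; 0 0 0 0; 0 0 0 0; 0 0 0 0; 0 0 0 0; 0 0 0 0' -1 25
```

```text
clock: 4.65
tool_pos: [0.6658, 0.0011, 0.0235]
eef_rot: [0.474, -0.524, 0.524, -0.475]
contact_force: [-0.1, 0.5, 0.4]
opening: 1.0
clock: 5.35
tool_pos: [0.6649, -0.0003, 0.0226]
eef_rot: [0.475, -0.524, 0.524, -0.474]
contact_force: [0.4, -0.7, -0.2]
opening: 0.562
```

```bash
python3 -m inch '0 -30 0 0; 0 -70 0 0; 0 -110 0 0; 0 -150 0 0; 0 -190 0 0; 0 -227 0 0; 0 -227 0 0; 0 -227 0 0'; cat >> h.py <<'E'
STUD=np.array([.5672,.2736,.130]);SY=.1154
def sf(along,lat,norm,stud=None,yaw=None):
    stud=STUD if stud is None else stud; yaw=SY if yaw is None else yaw
    c,s=np.cos(np.deg2rad(35)),np.sin(np.deg2rad(35))
    return Rot.from_euler('z',yaw).apply(np.array([along*c-norm*s,lat,along*s+norm*c]))+stud
def tcpf(hole_along,lat=0,norm=0,up=.006):
    # TCP when plate flat at normal offset norm and hole at hole_along on slope
    return sf(hole_along-.048,lat,.0285+up+norm)-[0,0,.011]
E
python3 - <<'E'
from h import *
look("wrist","w3"); look("scene","s3")
t=tcpf(-.077); print(t); plan([t[0],t[1],.25],SY)
E
```

```text
clock: 6.15
tool_pos: [0.6643, 0.0001, 0.2492]
eef_rot: [-0.475, 0.524, -0.524, 0.474]
contact_force: [-0.7, -0.0, -4.2]
opening: 0.562
[0.44583027 0.25953143 0.07556369]
shift [-236.7   -1.8 -241.9] spin -12.29 | len 338 t 6.25 pos [0.6631 0.     0.2471] yaw -0.0992 F [ 0.4  0.4 -4. ] open 0.565
```

View pics/w3.png

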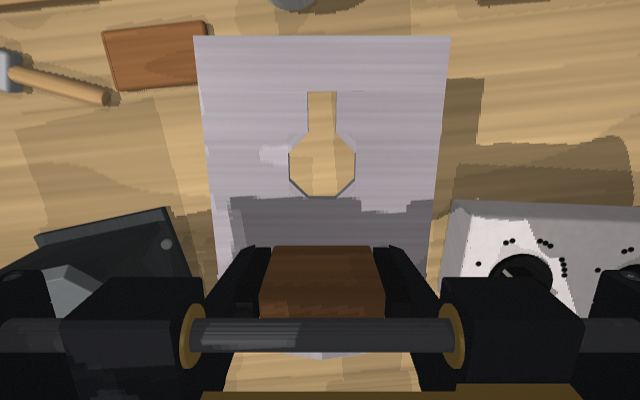

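View pics/s3.png

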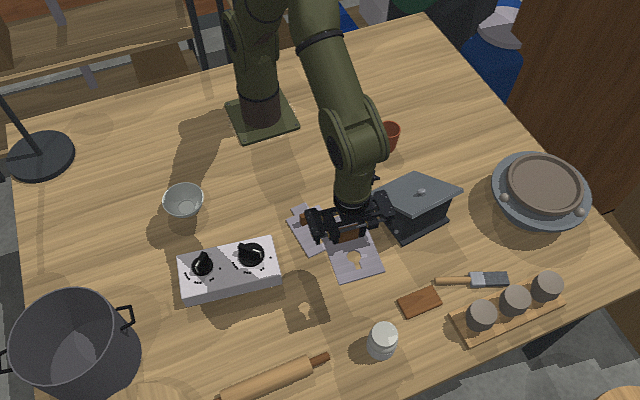

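The wrist view shows the plate held level, with the keyhole at (321,170) and the square edge at row 37. The scene view confirms the lift with the stepped template unmoved at (305,222). Next I carry it over the lower slope.

```bash
python3 -m inch '-15 0 -15 -1; -44 0 -45 -3; -74 0 -76 -5; -104 0 -106 -7; -133 0 -136 -9; -163 0 -166 -11; -193 0 -197 -12.3; -217 0 -222 -12.3; -230 0 -236 -12.3; -237 0 -242 -12.3'; python3 -m inch '0 0 0 0; 0 0 0 0; 0 0 0 0'; python3 - <<'E'
from h import *
look("wrist","w4"); d=look("top","t4")
print([(a["centre"],a["p"]) for a in r.tip_of("wrist","stud")],[(a["centre"],a["p"]) for a in r.tip_of("top","stud")])
t=tcpf(-.077); plan([t[0],t[1],.25],SY)
E
```

```text
clock: 7.25
tool_pos: [0.4449, 0.2612, 0.248]
eef_rot: [0.53, -0.47, 0.469, -0.528]
contact_force: [0.3, -0.2, -4.3]
opening: 0.561
clock: 7.55
tool_pos: [0.4488, 0.2581, 0.2494]
eef_rot: [0.528, -0.471, 0.472, -0.527]
contact_force: [0.1, 0.2, -2.9]
opening: 0.567
[([35.3, 315.1], 0.84)] [([193.1, 224.3], 0.63), ([294.6, 441.5], 0.57)]
shift [-0.8 -0.3 -2.4] spin -0.1 | len 3 t 7.75 pos [0.4483 0.259  0.2497] yaw 0.1137 F [-0.4  0.  -4.8] open 0.564
```

View pics/w4.png

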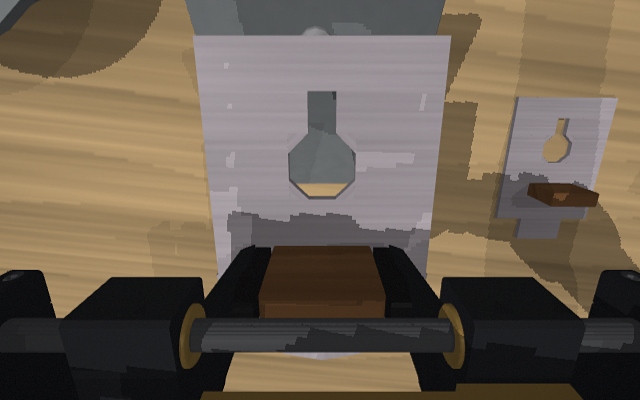

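```bash
python3 - <<'E'
from h import *
d=r.snapshot("wrist")
print("stud foot",proj(d,STUD),"head top",proj(d,sf(0,0,.015)),"low edge",proj(d,sf(-.16,0,0)),"high corners",proj(d,sf(.07,.085,0)),proj(d,sf(.07,-.085,0)))
print(proj(d,sf(-.0,.085,0)),proj(d,sf(-.0,-.085,0)))
E
python3 - <<'E'
import cv2
a=cv2.imread("pics/w4.png");cv2.imwrite("pics/w4z.png",cv2.resize(a[0:200,170:480],None,fx=2.5,fy=2.5,interpolation=cv2.INTER_CUBIC))
E
```

```text
stud foot [319.82603686  34.85438901] head top [319.77949962  45.69212478] low edge [320.61755981 182.06675781] high corners [161.18129897 -95.83024529] [477.10864852 -96.42078745]
[199.67813783  35.06435319] [440.00076414  34.64437793]
```

View pics/w4z.png

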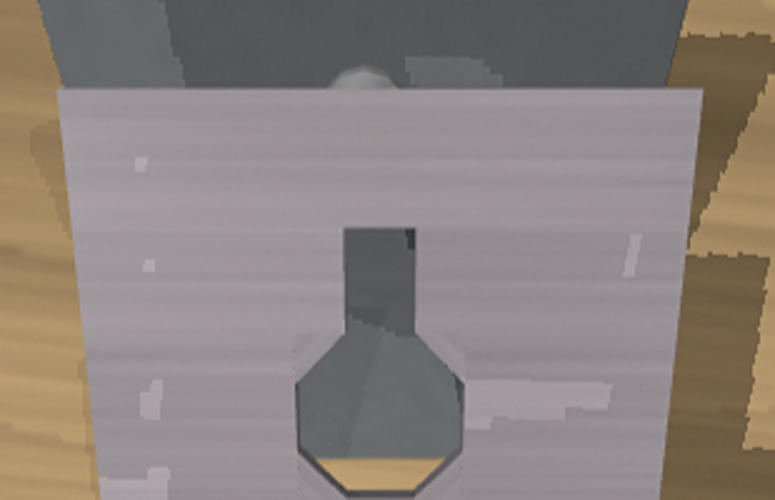

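```bash
sed -i 's/^STUD=.*/STUD=np.array([.5669,.2763,.130]);SY=.1154/' h.py; python3 -m inch '-2 30 -1 0; -4 60 -2 0; -4 90 -2 0; -4 100 -2 0; -4 110 -2 0; -4 118 -2 0; -4 126 -2 0; -4 134 -2 0; -4 142 -2 0'; python3 - <<'E'
from h import *
look("wrist","w5"); d=look("scene","s5")
plan(tcpf(-.077),SY)
E
```

```text
clock: 8.7
tool_pos: [0.4444, 0.2633, 0.108]
eef_rot: [0.528, -0.47, 0.47, -0.528]
contact_force: [-4.1, -1.2, -0.3]
opening: 0.565
shift [ 1.2 31.9  1. ] spin 0.01 | len 32 t 8.8 pos [0.4445 0.2633 0.1074] yaw 0.1156 F [-3.9 -0.7 -1.2] open 0.569
```

View pics/w5.png

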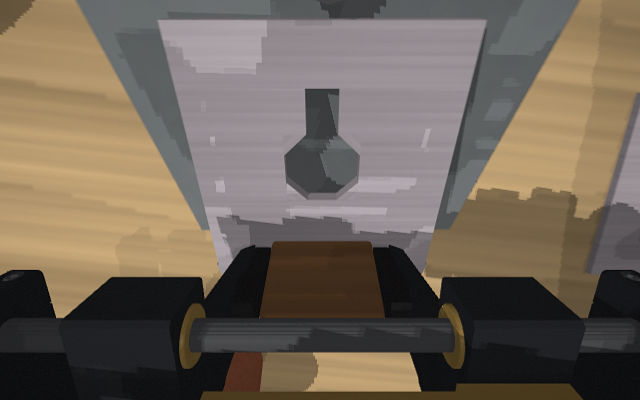

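View pics/s5.png

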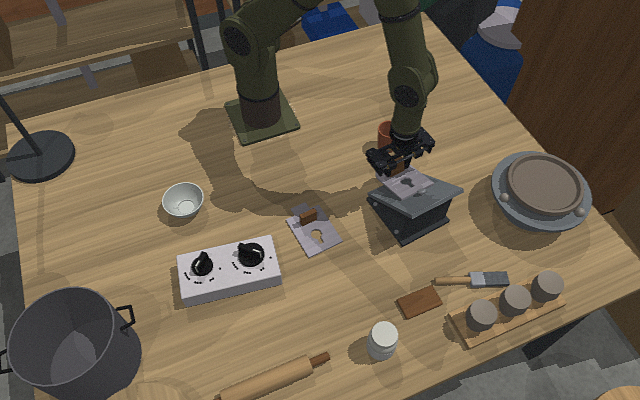

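The plate is pivoting in the pads as intended, with the keyhole at (321,165) in the wrist view and the contact force around 4 N. I continue down.

```bash
python3 -m inch '0 6 0 0; 0 12 0 0; 0 17 0 0; 0 22 0 0; 0 26 0 0; 0 29 0 0; 0 29 0 0'; python3 -c "
from h import *
plan(tcpf(-.077),SY)"; python3 -m inch '0 2 0 0; 0 4 0 0; 0 4 0 0' 
```

```text
clock: 9.5
tool_pos: [0.4453, 0.2637, 0.0783]
eef_rot: [0.528, -0.47, 0.47, -0.528]
contact_force: [-0.2, -0.8, -1.0]
opening: 0.566
shift [1.5 2.8 0.1] spin 0.0 | len 3 t 9.5 pos [0.4453 0.2637 0.0783] yaw 0.1155 F [-0.2 -0.8 -1. ] open 0.566
clock: 9.8
tool_pos: [0.4452, 0.2636, 0.0745]
eef_rot: [0.528, -0.47, 0.47, -0.528]
contact_force: [0.2, -0.4, -0.7]
opening: 0.561
```

```bash
python3 -m inch '0 2 0 0; 0 4 0 0; 0 4 0 0';python3 - <<'E'
from h import *
look("wrist","w6"); d=look("scene","s6")
plan(tcpf(-.077),SY)
import cv2
a=cv2.imread("pics/s6.png");cv2.imwrite("pics/s6z.png",cv2.resize(a[110:250,330:480],None,fx=4,fy=4,interpolation=cv2.INTER_CUBIC))
E
```

```text
clock: 10.1
tool_pos: [0.4454, 0.2636, 0.0719]
eef_rot: [-0.528, 0.47, -0.471, 0.528]
contact_force: [-2.0, -0.8, 12.6]
opening: 0.566
shift [ 1.3 -3.6 -0. ] spin -0.01 | len 4 t 10.2 pos [0.4454 0.2636 0.072 ] yaw 0.1151 F [-2.2 -0.5 12.7] open 0.566
```

View pics/w6.png

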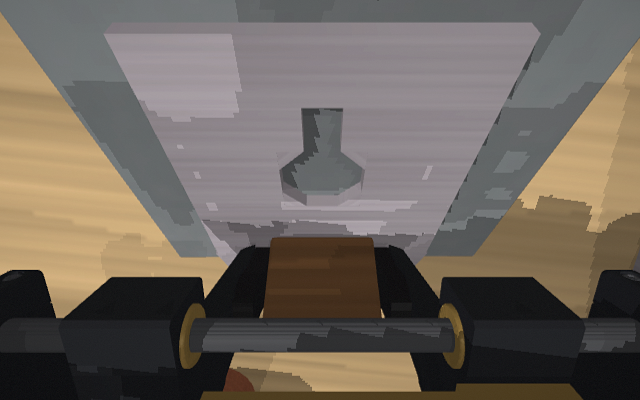

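View pics/s6z.png

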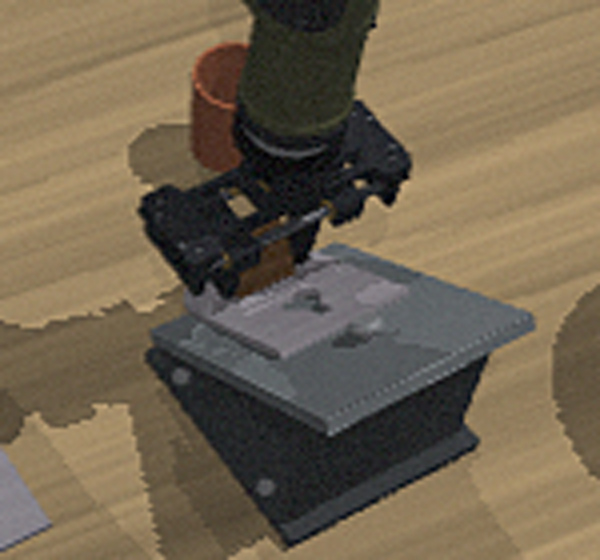

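The plate lies flat on the lower slope at 12.7 N, with its keyhole at (321,178) in the wrist view. Next I lift along the normal by 24 mm and go up the slope by 77 mm.

```bash
python3 -m inch '0 -10 -7 0; 0 -20 -14 0; 0 -27 -4 0; 0 -35 8 0; 0 -43 20 0; 0 -51 31 0; 0 -59 42 0; 0 -64 49 0; 0 -64 49 0; 0 -64 49 0';python3 - <<'E'
from h import *
look("wrist","w7");look("scene","s7")
plan(tcpf(0,0,.024),SY)
print([(a["centre"],a["p"]) for a in r.tip_of("wrist","stud")],[(a["centre"],a["p"]) for a in r.tip_of("wrist","round_template_hole")])
a=cv2.imread("pics/s7.png");cv2.imwrite("pics/s7z.png",cv2.resize(a[110:250,330:480],None,fx=4,fy=4,interpolation=cv2.INTER_CUBIC))
a=cv2.imread("pics/w7.png");cv2.imwrite("pics/w7z.png",cv2.resize(a[80:240,220:420],None,fx=4,fy=3.7,interpolation=cv2.INTER_CUBIC))
E
```

```text
clock: 11.2
tool_pos: [0.4928, 0.2689, 0.1344]
eef_rot: [0.529, -0.471, 0.47, -0.527]
contact_force: [-0.0, -0.5, -3.7]
opening: 0.566
shift [ 1.2 -5.2  1.8] spin 0.02 | len 6 t 11.3 pos [0.4926 0.2689 0.1342] yaw 0.1158 F [-0.1 -0.3 -3.3] open 0.563
[([108.6, 324.9], 0.62)] []
```

View pics/w7.png

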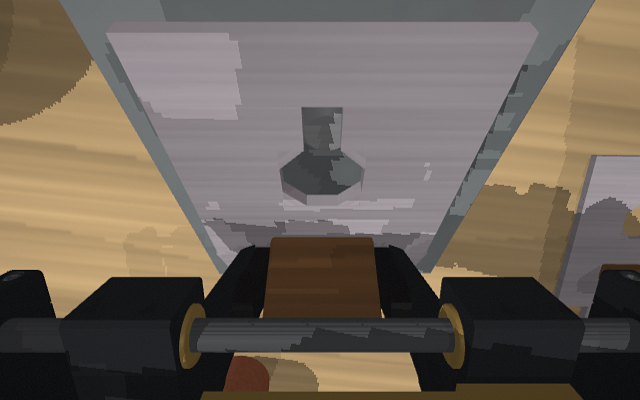

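View pics/w7z.png

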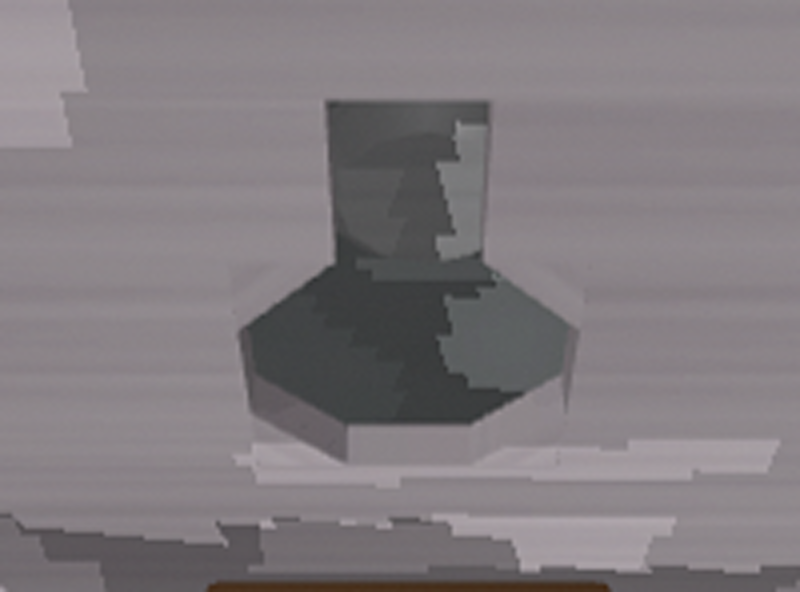

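View pics/s7z.png

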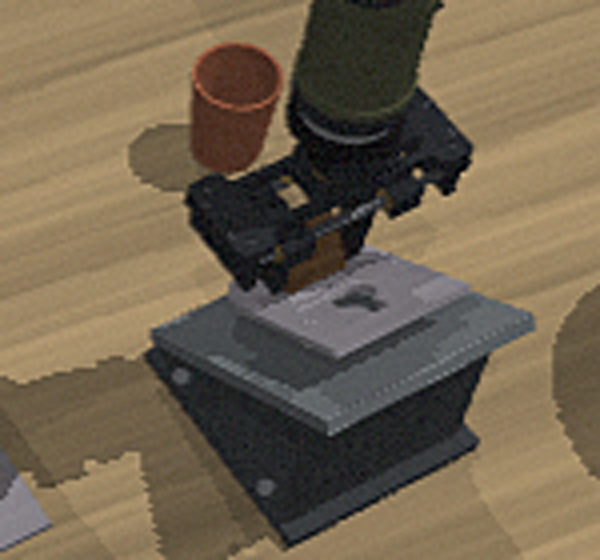

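```bash
python3 - <<'E'
from h import *
np.set_printoptions(precision=1,suppress=True)
d=r.snapshot("wrist");s=r.get_state();tcp=s["tool_pos"];print(tcp*1000)
c_,s_=np.cos(np.deg2rad(35)),np.sin(np.deg2rad(35))
Rz=Rot.from_euler('z',SY)
def plate(k,up=.006,tcp=tcp):  # k in grip-centre frame
    k=np.array(k)-[0,0,up]
    return Rz.apply([k[0]*c_-k[2]*s_,k[1],k[0]*s_+k[2]*c_])+tcp+[0,0,.011]
for n,k in [("hole top",(.048,0,-.0225)),("hole bot edge top",(.032,0,-.0225)),("slot end top",(.078+.0065,0,-.0225)),("hole L",(.048,.016,-.0225)),("hole R",(.048,-.016,-.0225)),("sqL",(.105,.055,-.0225)),("sqR",(.105,-.055,-.0225))]: print(n,proj(d,plate(k)))
h=plate((.048,0,-.0285)); 
print("hole in stud frame mm", Rot.from_euler('y',35,degrees=True).apply(Rz.inv().apply(h-STUD))*1000)
print("head top c",proj(d,sf(0,0,.015)),"far",proj(d,sf(.012,0,.012)),"near",proj(d,sf(-.012,0,.012)),"L",proj(d,sf(0,.012,.012)),"R",proj(d,sf(0,-.012,.012)))
E
```

```text
[493.2 269.1 134.3]
hole top [321. 160.]
hole bot edge top [321.  187.1]
slot end top [320.9  70.9]
hole L [278.5 160. ]
hole R [363.5 160. ]
sqL [90.  -8.2]
sqR [551.4  -7.9]
hole in stud frame mm [-3.9  1.3 20.5]
head top c [324.3 131.6] far [324.5 100.7] near [324.1 148.8] L [293.8 126.5] R [354.8 126.5]
```

```bash
cat > fp.py <<'E'
from h import *
from scipy.optimize import least_squares
np.set_printoptions(precision=2,suppress=True)
def fitplate(d,tcp,yaw,obs):
    Rz=Rot.from_euler('z',yaw)
    def pl(p,k):
        # p: tilt, along grip offset gx (m), up, lat, 
        t,gx,up,lat=p
        R=Rz*Rot.from_euler('y',-t)
        return R.apply(np.array(k)-[0,0,up])+Rz.apply([gx,lat,0])+tcp+[0,0,.011]
    f=lambda p:np.concatenate([proj(d,pl(p,k))-uv for k,uv in obs]+[np.array([p[1],p[2]-.006,p[3]])/.002])
    q=least_squares(f,[.6,0,.006,0],loss="soft_l1")
    return q.x,f(q.x),pl,Rz
if __name__=="__main__":
    d=r.snapshot("wrist");s=r.get_state();R=Rot.from_quat(s["eef_rot"]).as_matrix();yaw=np.arctan2(R[1,2],R[0,2])
    obs=[((.105,.055,-.0225),(107,34)),((.105,-.055,-.0225),(538,33)),((.105,.055,-.0285),(110,23)),((.105,-.055,-.0285),(533,23)),((.048,.016,-.0225),(280,169)),((.048,-.016,-.0225),(364.5,169)),
     ((.032,.0066,-.0225),(307,205.5)),((.032,-.0066,-.0225),(338,205.5)),((.0845,.0065,-.0225),(301.5,107)),((.0845,-.0065,-.0225),(342.5,107))]
    p,res,pl,Rz=fitplate(d,s["tool_pos"],yaw,obs)
    print("tilt deg",np.rad2deg(p[0]),"gx,up,lat mm",p[1:]*1000);print(res)
    h=pl(p,(.048,0,-.0285));print("hole in stud",Rot.from_euler('y',35,degrees=True).apply(Rz.inv().apply(h-STUD))*1000)
E
python3 fp.py
```

```text
tilt deg 35.218996342205166 gx,up,lat mm [-10.19   8.74  -0.48]
[-2.69  0.08  2.81  1.23  3.35 -0.22 -1.31 -0.06  1.2  12.03 -1.33 12.04
 -0.26 -0.26 -0.51 -0.26 -0.62 -4.51  1.46 -4.5  -5.1   1.37 -0.24]
hole in stud [-11.87   0.85  23.77]
```

```bash
sed -i 's/((.048,.016,-.0225),(280,169)),((.048,-.016,-.0225),(364.5,169))/((.0546,.016,-.0225),(280,169)),((.0546,-.016,-.0225),(364.5,169))/; s/.0845,/.0825,/g' fp.py; python3 fp.py
```

```text
tilt deg 34.71786763095208 gx,up,lat mm [-10.04   8.46  -0.46]
[-1.16 -0.59  1.22  0.52  4.86 -0.57 -2.88 -0.46 -0.42  0.36  0.33  0.37
 -0.25 -0.15 -0.54 -0.15 -0.22  0.38  0.97  0.39 -5.02  1.23 -0.23]
hole in stud [-11.9    0.86  23.51]
```

```bash
python3 -m inch '0 -3 5 0; 1 -7 10 0; 1 -7 10 0; 1 -7 10 0' - 30;python3 - <<'E'
from h import *
look("wrist","w8");look("scene","s8")
a=cv2.imread("pics/s8.png");cv2.imwrite("pics/s8z.png",cv2.resize(a[110:250,330:480],None,fx=4,fy=4,interpolation=cv2.INTER_CUBIC))
a=cv2.imread("pics/w8.png");cv2.imwrite("pics/w8z.png",cv2.resize(a[80:240,220:420],None,fx=4,fy=3.7,interpolation=cv2.INTER_CUBIC))
d=r.snapshot("wrist")
print("head top c",proj(d,sf(0,0,.015)),"far",proj(d,sf(.012,0,.012)),"near",proj(d,sf(-.012,0,.012)),"L",proj(d,sf(0,.012,.012)),"R",proj(d,sf(0,-.012,.012)))
E
python3 fp.py
```

```text
clock: 11.95
tool_pos: [0.5044, 0.2692, 0.1419]
eef_rot: [-0.528, 0.47, -0.471, 0.528]
contact_force: [-0.0, 0.5, -4.3]
opening: 0.56
head top c [321.59907024 155.75428804] far [321.59990363 128.72306179] near [321.59699013 169.90495856] L [293.37726571 150.72133563] R [349.81941727 150.71856018]
tilt deg 34.74108811897896 gx,up,lat mm [-9.84  8.38 -0.48]
[-1.16 -0.56  1.22  0.5   4.86 -0.54 -2.88 -0.48 -0.42  0.36  0.33  0.37
 -0.23 -0.16 -0.53 -0.15 -0.24  0.38  0.96  0.38 -4.92  1.19 -0.24]
hole in stud [ 0.63 -0.19 23.53]
```

View pics/w8z.png

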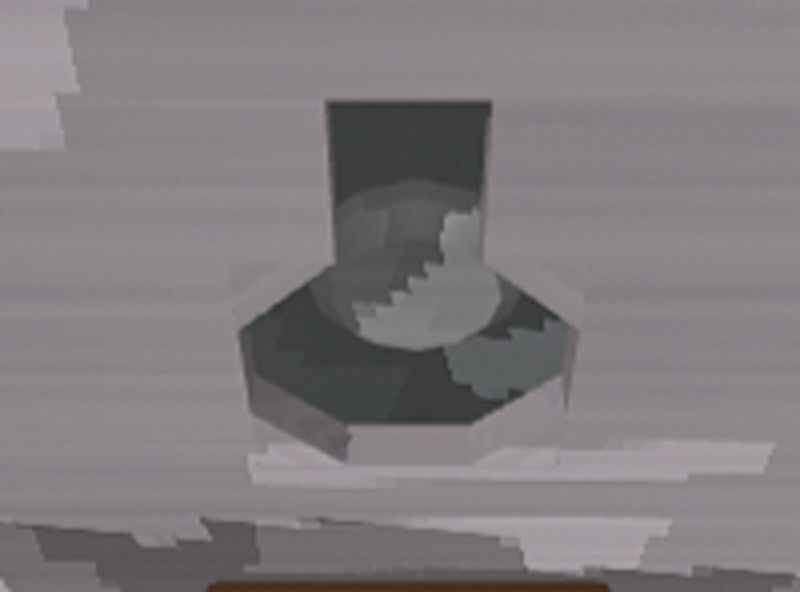

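View pics/s8z.png

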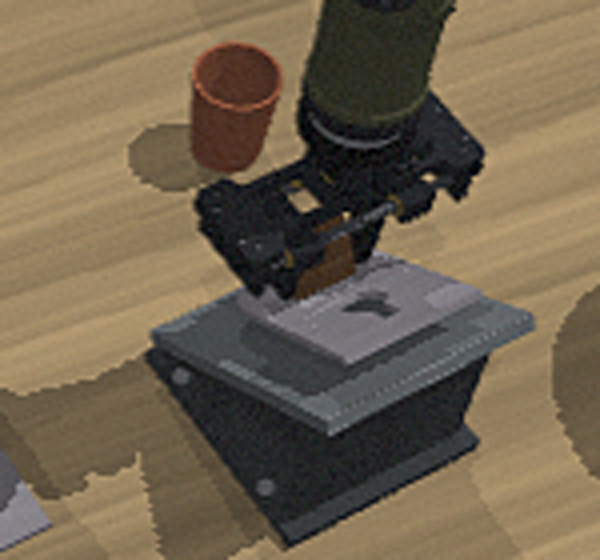

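The stud head now sits squarely beneath the hole: in the wrist view it spans about rows 128–174 at column 323, and the computed hole offset is (0.6, -0.2) mm. I press down along the normal.

```bash
python3 -m inch '0 4 3 0; 0 8 6 0; 0 12 8 0; 0 14 10 0; 0 16 11 0; 0 16 11 0';python3 - <<'E'
from h import *
look("wrist","w9")
a=cv2.imread("pics/w9.png");cv2.imwrite("pics/w9z.png",cv2.resize(a[80:240,220:420],None,fx=4,fy=3.7,interpolation=cv2.INTER_CUBIC))
E
python3 fp.py
```

```text
clock: 12.75
tool_pos: [0.5149, 0.2705, 0.1253]
eef_rot: [0.528, -0.47, 0.47, -0.528]
contact_force: [-0.6, -0.9, -3.6]
opening: 0.563
tilt deg 34.750917089229475 gx,up,lat mm [-9.95  8.55 -0.5 ]
[-1.16 -0.57  1.21  0.49  4.86 -0.55 -2.88 -0.49 -0.42  0.36  0.33  0.37
 -0.23 -0.15 -0.53 -0.15 -0.24  0.38  0.96  0.38 -4.97  1.27 -0.25]
hole in stud [ 0.63 -0.22  3.93]
```

View pics/w9z.png

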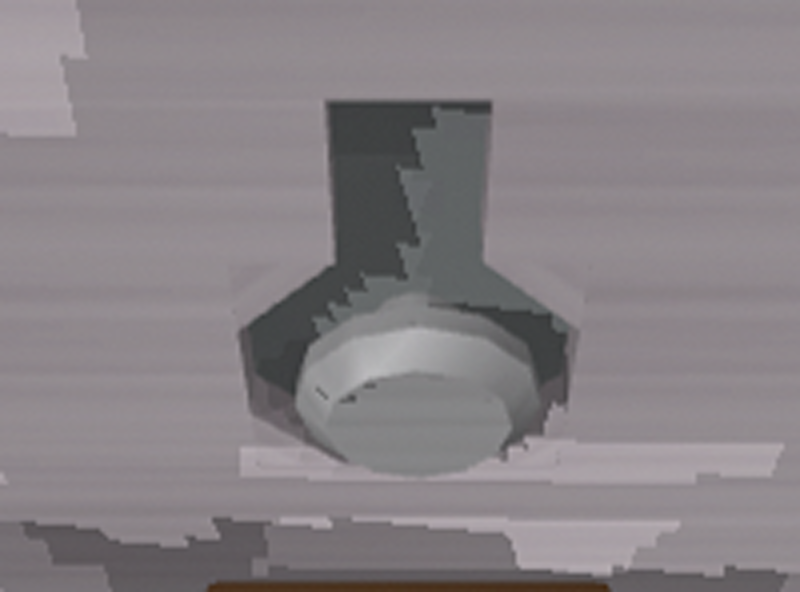

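The head is through the hole with no contact force and 3.9 mm left to go.

```bash
python3 -m inch '0 1.5 1 0; 0 3 2 0; 0 4.5 3 0; 0 5 3.3 0; 0 5 3.3 0; 0 5 3.3 0'; python3 fp.py
```

```text
clock: 13.45
tool_pos: [0.5171, 0.2709, 0.1224]
eef_rot: [0.528, -0.471, 0.47, -0.528]
contact_force: [-6.1, -1.8, 11.5]
opening: 0.566
tilt deg 34.686518470857195 gx,up,lat mm [-9.84  8.36 -0.45]
[-1.15 -0.56  1.22  0.5   4.86 -0.54 -2.87 -0.48 -0.42  0.35  0.33  0.37
 -0.23 -0.16 -0.52 -0.15 -0.24  0.38  0.95  0.39 -4.92  1.18 -0.23]
hole in stud [ 0.64 -0.08  0.04]
```

```bash
python3 -m inch '0 2 -3 0; 0 4.5 -6.5 0; 0 7 -10 0; 0 9.2 -13 0; 0 11.5 -16.4 0; 0 13.8 -19.7 0; 0 15.5 -22.2 0; 0 17.2 -24.6 0; 0 17.2 -24.6 0';python3 - <<'E'
from h import *
look("wrist","w10")
a=cv2.imread("pics/w10.png");cv2.imwrite("pics/w10z.png",cv2.resize(a[80:240,220:420],None,fx=4,fy=3.7,interpolation=cv2.INTER_CUBIC))
E
python3 fp.py
```

```text
clock: 14.4
tool_pos: [0.4966, 0.2699, 0.1081]
eef_rot: [-0.525, 0.47, -0.472, 0.531]
contact_force: [-2.8, -0.6, 29.9]
opening: 0.562
tilt deg 35.217448319140686 gx,up,lat mm [-9.99  8.47 -0.52]
[-1.07 -0.43  1.31  0.36  5.   -0.39 -2.74 -0.64 -0.4   0.32  0.36  0.4
 -0.12 -0.17 -0.41 -0.13 -0.43  0.37  0.77  0.39 -5.    1.24 -0.26]
hole in stud [-24.09   1.06   0.44]
```

View pics/w10.png

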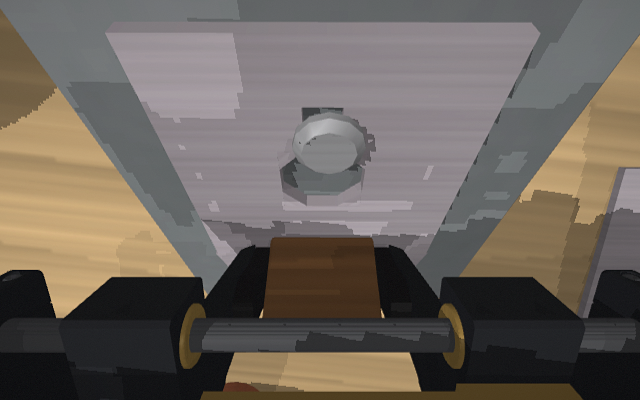

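View pics/w10z.png

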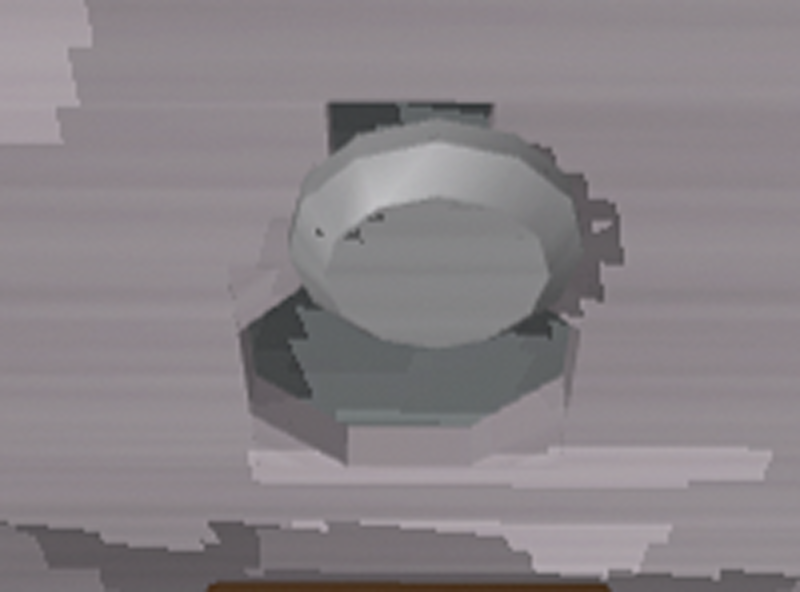

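The hole is at -24 mm, so about 6 mm remain. The stud rubs on the right side of the slot (column 330 against 322) and the press has grown to 30 N. I'll ease the press, shift right and continue.

```bash
python3 -m inch '1 -1.5 0 0; 2 -2 0 0; 2 -1 -2 0; 2 0.3 -4 0; 2 1 -5 0; 2 1 -5 0';python3 - <<'E'
from h import *
look("wrist","w11")
a=cv2.imread("pics/w11.png");cv2.imwrite("pics/w11z.png",cv2.resize(a[80:240,220:420],None,fx=4,fy=3.7,interpolation=cv2.INTER_CUBIC))
E
python3 fp.py
```

```text
clock: 15.1
tool_pos: [0.4911, 0.2661, 0.104]
eef_rot: [-0.526, 0.47, -0.471, 0.529]
contact_force: [0.2, -0.7, 12.9]
opening: 0.562
tilt deg 35.04082094507957 gx,up,lat mm [-9.95  8.44 -0.48]
[-1.12 -0.51  1.25  0.44  4.91 -0.48 -2.83 -0.55 -0.41  0.35  0.34  0.38
 -0.19 -0.16 -0.48 -0.15 -0.31  0.38  0.89  0.39 -4.98  1.22 -0.24]
hole in stud [-31.34  -1.96   0.34]
```

View pics/w11z.png

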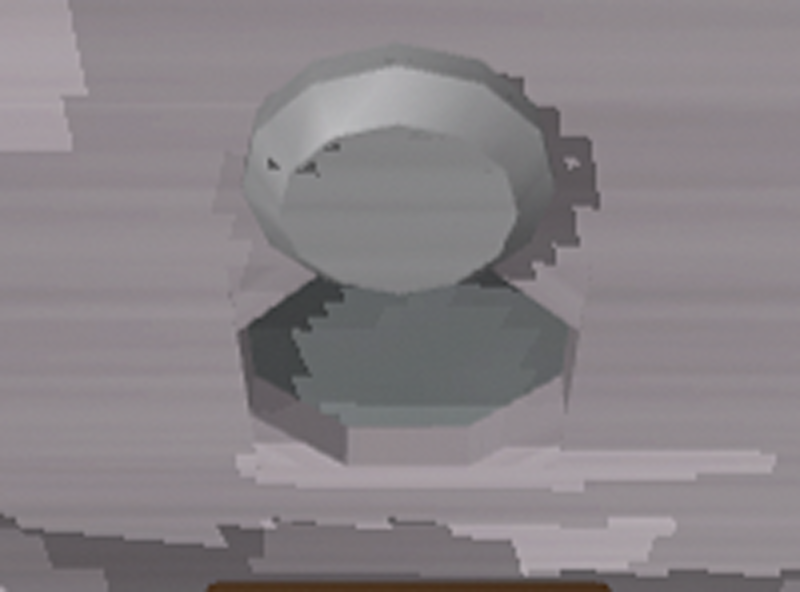

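```bash
python3 -m inch '-1 1 -2 0; -1 1.4 -3 0; -1 1.4 -3 0';python3 fp.py
```

```text
clock: 15.5
tool_pos: [0.491, 0.2661, 0.1039]
eef_rot: [-0.524, 0.469, -0.473, 0.531]
contact_force: [2.5, -1.4, 18.7]
opening: 0.564
tilt deg 35.36003681938608 gx,up,lat mm [-10.03   8.49  -0.48]
[-1.13 -0.51  1.25  0.43  4.91 -0.48 -2.83 -0.55 -0.41  0.35  0.34  0.38
 -0.19 -0.16 -0.48 -0.14 -0.31  0.38  0.89  0.38 -5.01  1.24 -0.24]
hole in stud [-31.38  -2.     0.59]
```

It won't go any further, so it is home. I ease the press, let go and retreat straight up.

```bash
python3 -m inch '0 -0.7 2 0; 0 -2 2.5 0; 0 -2 2.5 0';  python3 -m inch '0 0 0 0; 0 0 0 0; 0 0 0 0; 0 0 0 0; 0 0 0 0' 1;  python3 -m inch '0 -20 -3 0; 0 -50 -5 0; 0 -90 -5 0; 0 -130 -5 0; 0 -165 -5 0; 0 -175 -5 0; 0 -175 -5 0'; python3 - <<'E'
from h import *
look("wrist","w12");look("scene","s12")
a=cv2.imread("pics/s12.png");cv2.imwrite("pics/s12z.png",cv2.resize(a[110:250,330:480],None,fx=4,fy=4,interpolation=cv2.INTER_CUBIC))
E
```

```text
clock: 15.85
tool_pos: [0.491, 0.2662, 0.104]
eef_rot: [-0.526, 0.47, -0.472, 0.529]
contact_force: [3.5, -2.1, 8.2]
opening: 0.566
clock: 16.35
tool_pos: [0.488, 0.2665, 0.1028]
eef_rot: [0.528, -0.47, 0.47, -0.528]
contact_force: [-0.0, 1.2, -0.7]
opening: 0.99
clock: 17.05
tool_pos: [0.484, 0.2663, 0.2793]
eef_rot: [-0.527, 0.47, -0.471, 0.529]
contact_force: [0.5, -0.3, -0.2]
opening: 0.997
```

View pics/w12.png

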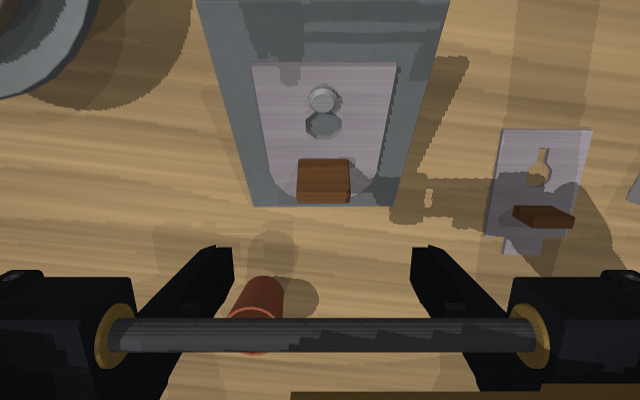

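View pics/s12z.png

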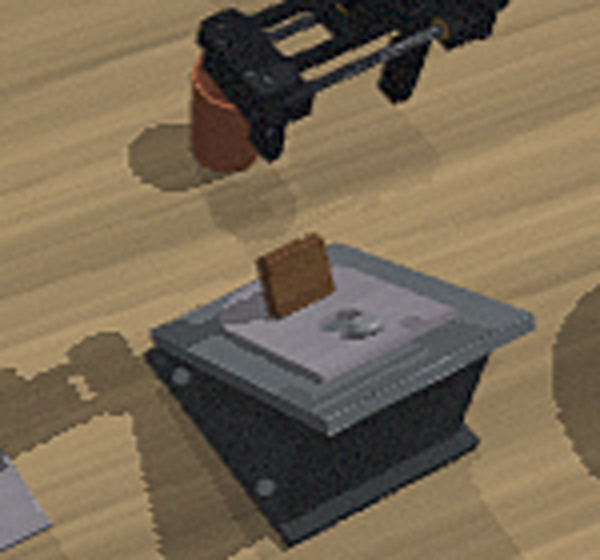

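The template hangs on the stud: head at (323,100), hole just below at (323,124), cup and stepped template undisturbed. I check "home" numerically and get the dial poses.

```bash
python3 - <<'E'
from h import *
np.set_printoptions(precision=4,suppress=True)
a=cv2.imread("pics/w12.png");cv2.imwrite("pics/w12z.png",cv2.resize(a[55:215,240:410],None,fx=4.5,fy=3.7,interpolation=cv2.INTER_CUBIC))
d=r.snapshot("wrist")
N=sf(0,0,1)-STUD
def on(rc,n):
    o,v=ray(d,rc);X=o+v*(((STUD+N*n-o)@N)/(v@N));return Rot.from_euler('y',35,degrees=True).apply(Rot.from_euler('z',SY).inv().apply(X-STUD))*1000
for nm,rc,n in [("sqL",(65,252),.006),("sqR",(64.5,397),.006),("octbottom",(139,323),.006),("octL",(120,305.5),.006),("octR",(120,342),.006),("head",(100.5,323),.0145)]: print(nm,on(rc,n))
# dials
D={n:r.snapshot(n) for n in ["scene","top"]}
for n in ["dial_large_grip","dial_small_grip"]:
    for c in D:
        L=r.tip_of(c,n); print(n,c,[(np.round(a["centre"],1).tolist(),round(a["p"],2)) for a in L[:2]],[onz(D[c],a["centre"],.083) for a in L[:1]])
plan([.50,-.22,.23],-.14)
E
```

```text
sqL [23.0787 50.8367  6.    ]
sqR [ 23.5088 -57.884    6.    ]
octbottom [-50.6094  -2.7326   6.    ]
octL [-28.5328  12.6777   6.    ]
octR [-28.5297 -19.2737   6.    ]
head [-2.2067 -2.5025 14.5   ]
dial_large_grip scene [([252.9, 250.5], 0.93)] [array([ 0.5276, -0.2091,  0.083 ])]
dial_large_grip top [([205.5, 391.8], 0.69)] [array([ 0.5177, -0.2037,  0.083 ])]
dial_small_grip scene [([261.6, 200.8], 0.62)] [array([ 0.5014, -0.3358,  0.083 ])]
dial_small_grip top [([207.0, 437.3], 0.61), ([295.9, 438.8], 0.51)] [array([ 0.5069, -0.3365,  0.083 ])]
shift [484.4  47.7 -39.1] spin 14.62 | len 488 t 17.5 pos [0.4832 0.2658 0.2773] yaw 0.1152 F [ 0.6 -0.4  0.4] open 0.999
```

View pics/w12z.png

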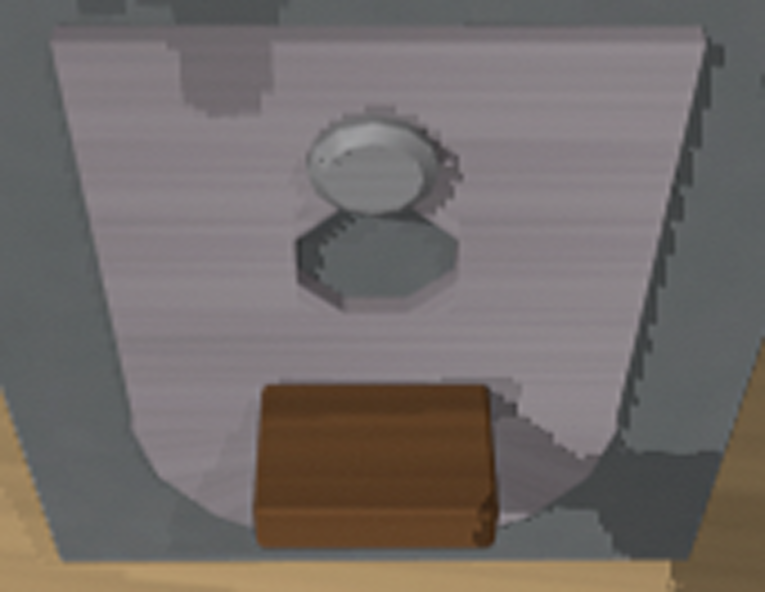

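Measured relative to the stud head, the home point is within about 2 mm along and 1 mm across. Next I move over to the control box.

```bash
python3 -m inch '25 0 -3 1; 70 2 -6 2.5; 118 4 -10 4; 166 6 -14 5.5; 214 8 -18 7; 262 10 -22 8.5; 310 14 -26 10; 358 18 -30 11.5; 406 22 -34 13; 445 26 -37 14.6'; python3 -m inch '22 2 -1 0; 35 4 -2 0; 40 4 -2 0; 40 4 -2 0; 40 4 -2 0'; python3 - <<'E'
from h import *
d=look("wrist","w13")
plan([.50,-.22,.23],-.14)
for n in ["dial_large_grip","dial_small_grip"]:
    L=r.tip_of("wrist",n); print(n,[(np.round(a["centre"],1).tolist(),round(a["p"],2)) for a in L[:2]],[onz(d,a["centre"],.083) for a in L[:1]])
E
```

```text
clock: 18.5
tool_pos: [0.4974, -0.1836, 0.2519]
eef_rot: [0.463, -0.534, 0.535, -0.463]
contact_force: [1.5, 0.5, -0.5]
opening: 1.004
clock: 19.0
tool_pos: [0.4908, -0.2179, 0.2482]
eef_rot: [-0.464, 0.533, -0.533, 0.465]
contact_force: [-0.5, 0.1, 0.5]
opening: 1.0
shift [ 0.9 18.2  9.3] spin 0.18 | len 21 t 19.05 pos [ 0.4909 -0.2179  0.2482] yaw -0.1368 F [ 0.1  0.5 -0.2] open 1.0
dial_large_grip [([148.5, 305.3], 0.94)] [array([ 0.52518082, -0.20765444,  0.083     ])]
dial_small_grip [([150.4, 446.6], 0.76)] [array([ 0.50570956, -0.33635938,  0.083     ])]
```

View pics/w13.png

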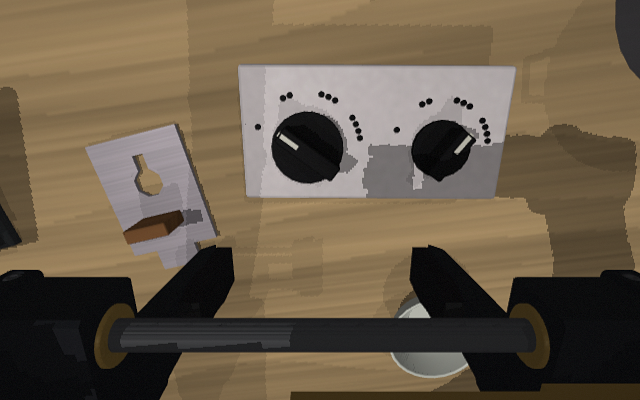

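```bash
python3 - <<'E'
import cv2
a=cv2.imread("pics/w13.png");cv2.imwrite("pics/w13z.png",cv2.resize(a[60:205,235:520],None,fx=2.8,fy=2.8,interpolation=cv2.INTER_CUBIC))
E
```

```text
(no output)
```

View pics/w13z.png

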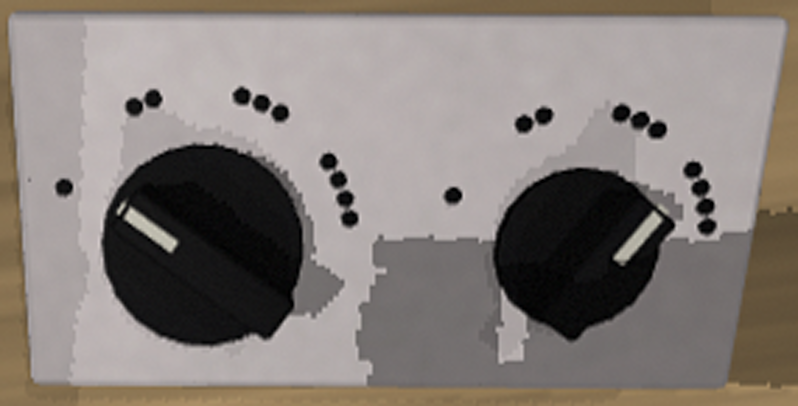

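```bash
python3 - <<'E'
from h import *
d=r.snapshot("wrist")
Z=lambda u,v:(60+v/2.8,235+u/2.8)
yaw=-.145
def ang(a,b,z):
    v=(onz(d,Z(*b),z)-onz(d,Z(*a),z))[:2];return np.arctan2(v[1],v[0])
for n,a,b in [("L",(176,245),(124,209)),("S",(620,260),(659,214))]:
    h=ang(a,b,.098);rel=-(h-yaw);print(n,"heading",np.rad2deg(h),"cw from fwd deg",np.rad2deg(rel),"dial angle",rel+np.deg2rad(67.5), "outer pt",onz(d,Z(*b),.098))
# box edges yaw & dots
print("far edge",ang((785,20),(12,14),.06)-np.pi/2)
cl=np.array([.5252,-.2077]);cs=np.array([.5057,-.3364])
for c,ps in [(cl,[(64,187),(144,102),(261,103),(339,190)]),(cs,[(453,195),(534,120),(639,121),(700,198)])]:
    print([ (np.rad2deg(np.arctan2(*(onz(d,Z(*p),.06)[:2]-c)[::-1])).round(1),np.linalg.norm(onz(d,Z(*p),.06)[:2]-c).round(4)) for p in ps])
E
```

```text
L heading 47.09781791866419 cw from fwd deg -55.405705948061126 dial angle 0.21108525191069938 outer pt [ 0.54217006 -0.18871327  0.098     ]
S heading -43.60303776662155 cw from fwd deg 35.295149737224605 dial angle 1.7941138179951532 outer pt [ 0.51810091 -0.35215309  0.098     ]
far edge -0.14433122222815675
[(np.float64(61.5), np.float64(0.0497)), (np.float64(13.5), np.float64(0.0489)), (np.float64(-33.4), np.float64(0.0502)), (np.float64(-79.2), np.float64(0.0516))]
[(np.float64(60.5), np.float64(0.0448)), (np.float64(13.1), np.float64(0.0444)), (np.float64(-33.5), np.float64(0.0457)), (np.float64(-78.6), np.float64(0.047))]
```

Both dials fit the geometry: the large pointer is at 47° (dial 0.21 rad) and the small one at -44° (1.79 rad), against dot headings of about 59, 14, -31 and -76°. I align to the large bar first.

```bash
python3 - <<'E'
from h import *
print(r.get_state()["q"].round(2));plan([.5255,-.2085,.081],np.deg2rad(47.1))
E
```

```text
[ 0.32  0.57  0.02  1.84 -0.02  0.74 -1.36]
shift [-14.6 167.3  33. ] spin -54.98 | len 171 t 19.2 pos [ 0.4907 -0.2185  0.2483] yaw -0.1376 F [ 0.  -0.5  0.2] open 1.001
```

```bash
python3 -m inch '-5 10 10 -8; -10 30 20 -16; -15 50 33 -24; -15 70 33 -32; -15 85 33 -40; -15 95 33 -48; -15 100 33 -55; -15 100 33 -55; -15 100 33 -55' 1; python3 - <<'E'
from h import *
d=look("wrist","w14")
plan([.5255,-.2085,.081],np.deg2rad(47.1))
L=r.tip_of("wrist","dial_large_grip");print([(a["centre"],a["p"],onz(d,a["centre"],.083)) for a in L])
E
```

```text
clock: 20.1
tool_pos: [0.5253, -0.2092, 0.1483]
eef_rot: [-0.657, 0.26, -0.26, 0.658]
contact_force: [0.4, 0.3, 0.6]
opening: 0.999
shift [-0.6 67.5  0.6] spin -0.23 | len 68 t 20.15 pos [ 0.5254 -0.2093  0.1485] yaw 0.818 F [ 0.3 -0.6 -1.1] open 0.995
[([223.3, 316.8], 0.89, array([ 0.52176959, -0.20823418,  0.083     ]))]
```

View pics/w14.png

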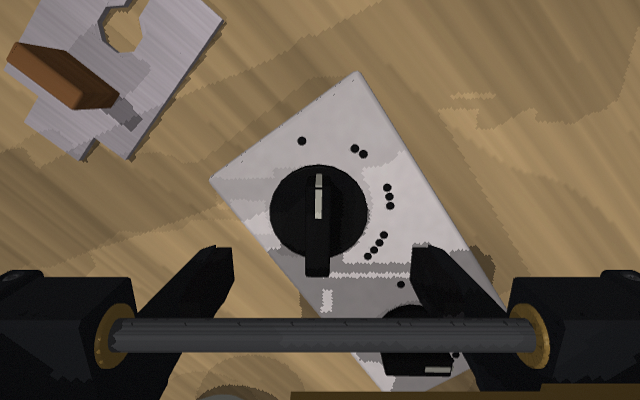

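```bash
python3 -m inch '-1 20 0 0; -1 40 0 0; -1 55 0 0; -1 63 0 0; -1 67 0 0; -1 67 0 0' 1; python3 -m inch '0 0 0 0; 0 0 0 0; 0 0 0 0; 0 0 0 0; 0 0 0 0; 0 0 0 0; 0 0 0 0; 0 0 0 0' -1 20; python3 -c "
from h import *
plan([.5255,-.2085,.081],np.deg2rad(-30.8));print(r.get_state()['moment'])"
```

```text
clock: 20.8
tool_pos: [0.5245, -0.2087, 0.0812]
eef_rot: [0.658, -0.259, 0.259, -0.658]
contact_force: [-0.1, -0.4, 0.2]
opening: 1.0
clock: 21.6
tool_pos: [0.5243, -0.2088, 0.0811]
eef_rot: [0.658, -0.259, 0.259, -0.658]
contact_force: [-0.2, 0.5, 1.1]
opening: 0.302
shift [0.7 0.1 1. ] spin 77.8 | len 1 t 21.6 pos [ 0.5243 -0.2088  0.0811] yaw 0.8204 F [-0.2  0.5  1.1] open 0.302
[-0.03943817 -0.04110619  0.03042745]
```

```bash
python3 -m inch '0 0 0 0; 0 0 0 0; 0 0 0 0; 0 0 0 0' -1 20
```

```text
clock: 22.0
tool_pos: [0.5233, -0.208, 0.081]
eef_rot: [-0.658, 0.26, -0.258, 0.658]
contact_force: [-3.7, 3.5, 3.7]
opening: 0.186
```

```bash
python3 -m inch '0 0 0 7; 0 0 0 15; 0 0 0 23; 0 0 0 31; 0 0 0 39; 0 0 0 47; 0 0 0 55; 0 0 0 63; 0 0 0 71; 0 0 0 77.8'; python3 -m inch '0 0 0 0; 0 0 0 0; 0 0 0 0'; python3 -c "
from h import *
plan([.5255,-.2085,.081],np.deg2rad(-30.8));print(r.get_state()['moment'])"
```

```text
clock: 23.0
tool_pos: [0.5233, -0.208, 0.081]
eef_rot: [-0.348, 0.616, -0.615, 0.347]
contact_force: [-3.3, 2.9, 3.4]
opening: 0.181
clock: 23.3
tool_pos: [0.5234, -0.208, 0.081]
eef_rot: [-0.351, 0.615, -0.613, 0.35]
contact_force: [-4.5, 2.9, 4.0]
opening: 0.179
shift [-0.7  0.   2.1] spin 0.21 | len 2 t 23.3 pos [ 0.5234 -0.208   0.081 ] yaw -0.5339 F [-4.5  2.9  4. ] open 0.179
[ 0.83703974  0.77823054 -0.0804036 ]
```

Turned. I open, lift and look.

```bash
python3 -m inch '0 0 0 0; 0 0 0 0; 0 0 0 0; 0 0 0 0; 0 0 0 0; 0 0 0 0' 1; python3 -m inch '0 -20 0 0; 0 -50 0 0; 0 -75 0 0; 0 -80 0 0; 0 -80 0 0'; python3 - <<'E'
from h import *
d=look("wrist","w15");D=look("top","t15")
plan([.506,-.337,.081],np.deg2rad(-43.6))
a=cv2.imread("pics/t15.png");cv2.imwrite("pics/t15z.png",cv2.resize(a[140:270,340:480],None,fx=4.3,fy=4.3,interpolation=cv2.INTER_CUBIC))
E
```

```text
clock: 23.9
tool_pos: [0.5245, -0.2089, 0.0811]
eef_rot: [0.349, -0.615, 0.615, -0.349]
contact_force: [-1.0, 0.9, 0.5]
opening: 0.7
clock: 24.4
tool_pos: [0.5248, -0.2089, 0.1617]
eef_rot: [0.349, -0.614, 0.615, -0.35]
contact_force: [0.0, -0.8, -0.8]
opening: 1.001
shift [119.6  79.2  50.7] spin 12.82 | len 152 t 24.5 pos [ 0.5237 -0.2084  0.1602] yaw -0.5373 F [ 0.3  0.1 -0.3] open 0.998
```

View pics/w15.png

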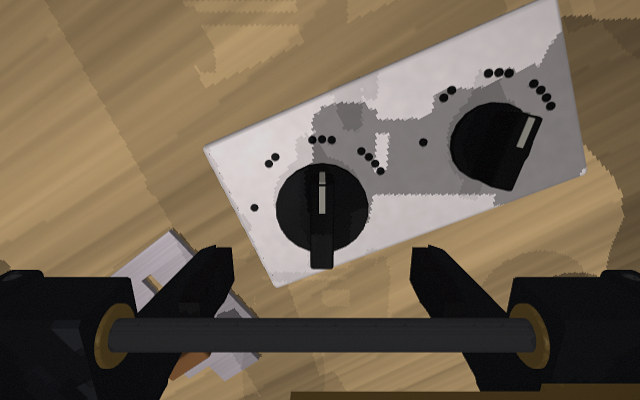

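The large pointer now aims straight at the three dots (line at column 322, dots at (322,140)). Now the small dial.

```bash
python3 -m inch '20 0 8 3; 50 0 20 7; 80 0 33 11; 105 10 44 12.8; 117 20 50 12.8; 120 25 51 12.8; 120 25 51 12.8; 120 25 51 12.8' 1; python3 - <<'E'
from h import *
d=look("wrist","w16")
plan([.506,-.337,.081],np.deg2rad(-43.6))
L=r.tip_of("wrist","dial_small_grip");print([(a["centre"],a["p"],onz(d,a["centre"],.083)) for a in L])
E
```

```text
clock: 25.3
tool_pos: [0.5072, -0.3358, 0.1356]
eef_rot: [-0.279, 0.65, -0.649, 0.28]
contact_force: [0.3, -0.2, -0.6]
opening: 0.998
shift [ 1.8 55.  -0.3] spin 0.16 | len 55 t 25.35 pos [ 0.5074 -0.3359  0.136 ] yaw -0.7582 F [-0.5  0.7  0.1] open 1.0
[([228.0, 327.2], 0.7, array([ 0.50481198, -0.33886856,  0.083     ]))]
```

View pics/w16.png

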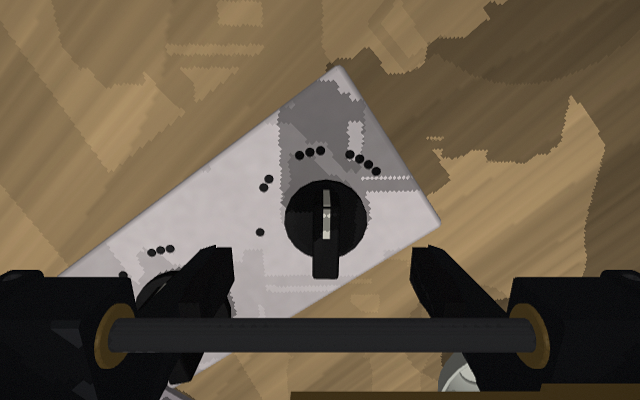

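The small bar is centred at (326,228), about 1.5 mm right of the jaws, and aligned.

```bash
python3 -m inch '1 20 0 0; 2 40 0 0; 2 50 0 0; 2 55 0 0; 2 55 0 0' 1; python3 -m inch '0 0 0 0; 0 0 0 0; 0 0 0 0; 0 0 0 0; 0 0 0 0; 0 0 0 0; 0 0 0 0; 0 0 0 0; 0 0 0 0; 0 0 0 0' -1 20; python3 -m inch '0 0 0 0; 0 0 0 0; 0 0 0 0' -1 20; python3 -c "
from h import *
plan([.506,-.337,.081],np.deg2rad(14.2))"
```

```text
clock: 25.9
tool_pos: [0.5055, -0.3389, 0.081]
eef_rot: [-0.279, 0.65, -0.65, 0.279]
contact_force: [0.5, -0.0, -0.5]
opening: 1.001
clock: 26.9
tool_pos: [0.5063, -0.3383, 0.0811]
eef_rot: [-0.278, 0.65, -0.65, 0.279]
contact_force: [2.1, 2.9, -0.3]
opening: 0.18
clock: 27.2
tool_pos: [0.5063, -0.3384, 0.0811]
eef_rot: [-0.278, 0.65, -0.65, 0.279]
contact_force: [3.5, 3.7, 0.6]
opening: 0.176
shift [-0.8  0.1 -1.2] spin -57.74 | len 1 t 27.2 pos [ 0.5063 -0.3384  0.0811] yaw -0.7599 F [3.5 3.7 0.6] open 0.176
```

```bash
python3 -m inch '0 0 0 -6; 0 0 0 -13; 0 0 0 -20; 0 0 0 -27; 0 0 0 -34; 0 0 0 -41; 0 0 0 -48; 0 0 0 -54; 0 0 0 -57.7; 0 0 0 -57.7'; python3 -m inch '0 0 0 0; 0 0 0 0; 0 0 0 0' ; python3 -m inch '0 0 0 0; 0 0 0 0; 0 0 0 0; 0 0 0 0; 0 0 0 0; 0 0 0 0; 0 0 0 0' 1; python3 -m inch '0 -20 0 0; 0 -50 0 0; 0 -90 0 0; 0 -130 -20 0; 0 -160 -40 0; 0 -170 -50 0; 0 -170 -50 0; 0 -170 -50 0'; python3 - <<'E'
from h import *
d=look("wrist","w17");D=look("top","t17");look("scene","s17")
plan([.506,-.337,.081],np.deg2rad(14.2))
E
```

```text
clock: 28.2
tool_pos: [0.5069, -0.3362, 0.0811]
eef_rot: [-0.557, 0.434, -0.433, 0.56]
contact_force: [4.1, 8.3, 1.4]
opening: 0.181
clock: 28.5
tool_pos: [0.5069, -0.3362, 0.0811]
eef_rot: [-0.557, 0.434, -0.434, 0.56]
contact_force: [3.8, 8.0, 1.1]
opening: 0.181
clock: 29.2
tool_pos: [0.5052, -0.3395, 0.0811]
eef_rot: [0.558, -0.435, 0.435, -0.558]
contact_force: [0.6, 0.1, -0.7]
opening: 0.791
clock: 30.0
tool_pos: [0.4569, -0.3509, 0.2501]
eef_rot: [-0.557, 0.435, -0.434, 0.558]
contact_force: [0.4, -0.0, -0.3]
opening: 1.001
shift [ -0.7 168.4  50.8] spin -0.01 | len 176 t 30.15 pos [ 0.4572 -0.3504  0.2494] yaw 0.2477 F [-0.1  0.1 -0.7] open 0.997
```

View pics/w17.png

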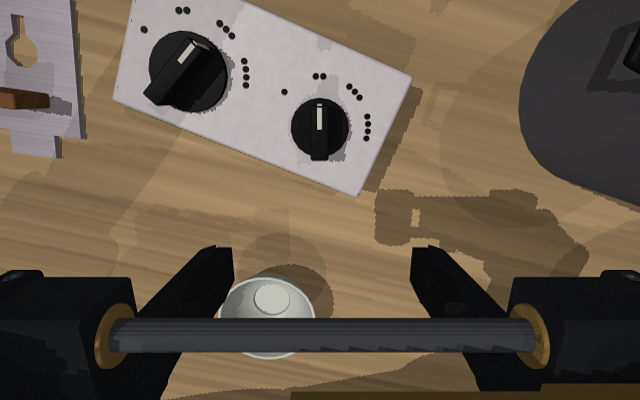

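View pics/s17.png

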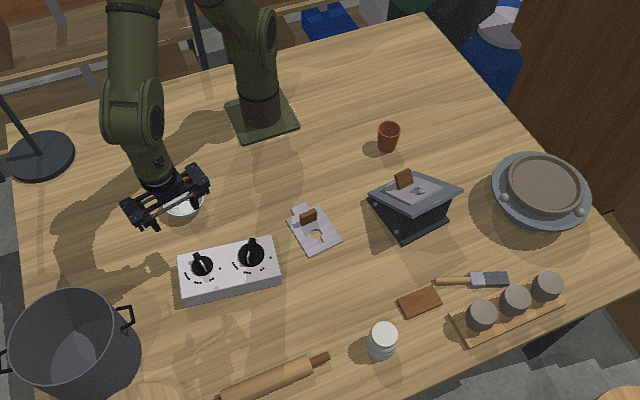

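Small pointer (319,118) aims at its two dots (320,76), the large one at its three, and the template is still on the stud. I check the angles numerically and then hand in.

```bash
python3 - <<'E'
from h import *
d=r.snapshot("wrist");yaw=-.145
for n,a,b in [("L",(61,180),(43,196)),("S",(129,319.5),(107,319.5))]:
    v=(onz(d,b,.098)-onz(d,a,.098))[:2];h=np.arctan2(v[1],v[0]);print(n,yaw-h+np.deg2rad(67.5))
T=r.snapshot("top")
for c,n in [("top","step_template_grip"),("top","round_template_grip"),("scene","round_template_home")]:
    r.snapshot(c);print(n,[(np.round(a["centre"],1).tolist(),round(a["p"],2)) for a in r.tip_of(c,n)[:2]])
print(proj(T,sf(-.079,0,.0285)), r.get_state()["clock"])
print(r.finish_job())
E
```

```text
L 1.6162121428149558
S 0.787209326591332
step_template_grip [([233.5, 331.7], 0.86)]
round_template_grip []
round_template_home [([197.6, 417.3], 0.97)]
[229.37215541 221.81157554] 30.55
the job is handed in; nothing more can be done
None
```

The job is done and handed in at about 30.6 s of the 72 s allowed; `finish_job` gives no verdict, so these are my own checks.

- **Template:** I gripped the round-ended template across the grip's width and pressed it on the lower slope so it pivoted to about 35°. I then set its keyhole over the stud; my fit put the hole within 1 mm of the stud at about 13 N press. Then I slid it down and let go.
- **Sliding trouble:** It stuck about 6 mm short, with the stud rubbing one side of the slot and the press up to 30 N. I eased the press and shifted it sideways, and it then slid until it would go no further.
- **Home position:** After release, the home point measured about 1.5–2.4 mm past the stud head along the slope and within 1 mm across. That spread is about the camera error.
- **Dials:** I set the large dial first, then the small one. In the last picture the large dial reads 1.62 rad (three dots is 1.571) and the small one 0.79 rad (two dots is 0.785).
- **Bystanders:** The stepped template's grip is within 1 pixel (about 3 mm) of its start in the top view. The cup looks unmoved in the last pictures. The bowl was mostly hidden by the gripper at the end and I did not re-measure either one.
- **Robot:** It stood clear, about 0.25 m up, touching nothing.

**Checks that failed or disagreed:**
- The network did not find the round template's grip in the last top view. It did find the home point next to the stud in the scene view.
- The wrist fit put the grip about 10 mm off-centre in the pads, so I aimed the hole from the pictures instead of the nominal grasp.

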